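# Feel which sealed tin has a loose slug and quarantine it

### The job

Each of the three sealed green tins holds a brass slug, and in one of them the slug has come loose. Lift the tins one at a time and rock them gently end to end until you feel which one has a slug sliding inside; lay that tin, lid up and fully down, in the red-cheeked quarantine nest, either end first. Put any sound tin that you lifted back flat where it lay; do not squeeze or press the tins hard, let the slug slam, tip a tin on end, or disturb the cup, the timer and the tape.

Things in the scene. Friction and masses are not known exactly. Their poses are not given: they have to be found in the camera images.
- tin_a: closed tin lying lid up, green with a white slip lid, steel seam and two aluminium straps; 174 (x) x 46 (y) x 50 (z) mm, 0.32 to 0.46 kg full. Origin: centre of its underside; x along its length, z up. Grip across the 46 mm width. On its floor, at mid-length at first, is a brass slug (32 mm diameter, 20 mm high, 0.13 to 0.19 kg). Which tin has the loose slug changes and shows in no name or look
- tin_b: closed tin, outwardly the same as tin_a, same origin and axes. The loose slug begins to slide along the length when its tin is tipped about 8 degrees, runs up to 68 mm either way from the middle and stays there when the tin is level again: a level tin held at its middle then pulls down at that end with 0.08 to 0.13 N m
- tin_c: closed tin, outwardly the same as tin_a, same origin and axes. In the two sound tins the slug is stuck fast at mid-length and does not move when the tin is rocked. The empty tins differ a little in weight (0.18 to 0.27 kg). Thin sheet: a grip of 20 to 40 N on each side is safe, 50 N dents it
- nest_floor (a point): centre of the floor of the fixed quarantine nest, 6 mm above the table; x along the nest, z up. Aluminium plate 214 x 86 x 6 mm; red cheeks rise 20 mm above its floor, one across each end and two short ones along each long side, round a bed of 178 x 50 mm (2 mm spare on each side of a tin). The middle 108 mm of each long side has no cheek, for the fingers
- cup: small steel prep cup, 58 mm across, 29 mm high, loose, a bystander; origin under its centre
- timer: white kitchen timer with a red top, 66 mm across, 50 mm high, loose, a bystander; origin under its centre
- tape: roll of tan tape lying flat, 100 mm across, 25 mm high, loose, a bystander; origin under its centre
There are look-alikes about, which are no part of the job. What is shaped like the tin_c but orange is not meant.

How it is judged (in metres and radians):
On the way, in this order (a step that is already met when the one before it is completed fails the run):
1. the tin with the loose slug is off the table and its slug has been made to slide at least 35 mm from the middle (((distance between slug_a_c0 and tin_a below 0.085 m and horizontal distance between slug_a_c0 and tin_a above 0.035 m and height (world z) of tin_a above 0.025 m) or (distance between slug_a_c0 and tin_b below 0.085 m and horizontal distance between slug_a_c0 and tin_b above 0.035 m and height (world z) of tin_b above 0.025 m) or (distance between slug_a_c0 and tin_c below 0.085 m and horizontal distance between slug_a_c0 and tin_c above 0.035 m and height (world z) of tin_c above 0.025 m))), for 0.1 s.
2. that tin lies fully down in the nest (((distance between slug_a_c0 and tin_a below 0.085 m and z of tin_a in the frame of nest_floor between -0.003 and 0.0035 m and x of tin_a in the frame of nest_floor between -0.006 and 0.006 m and y of tin_a in the frame of nest_floor between -0.006 and 0.006 m and angle between tin_a's own z axis and vertical below 0.05 rad) or (distance between slug_a_c0 and tin_b below 0.085 m and z of tin_b in the frame of nest_floor between -0.003 and 0.0035 m and x of tin_b in the frame of nest_floor between -0.006 and 0.006 m and y of tin_b in the frame of nest_floor between -0.006 and 0.006 m and angle between tin_b's own z axis and vertical below 0.05 rad) or (distance between slug_a_c0 and tin_c below 0.085 m and z of tin_c in the frame of nest_floor between -0.003 and 0.0035 m and x of tin_c in the frame of nest_floor between -0.006 and 0.006 m and y of tin_c in the frame of nest_floor between -0.006 and 0.006 m and angle between tin_c's own z axis and vertical below 0.05 rad))), for 0.2 s.
At the end, for the whole second after the job is handed in: The tin with the loose slug lies in the nest, lid up (within 3 degrees), its underside within 3.5 mm of the nest floor and its middle within 6 mm of the nest's middle along and across; the other two tins lie flat, lid up, within 50 mm of where they began; all tins are released and at rest (((distance between slug_a_c0 and tin_a below 0.085 m and z of tin_a in the frame of nest_floor between -0.003 and 0.0035 m and x of tin_a in the frame of nest_floor between -0.006 and 0.006 m and y of tin_a in the frame of nest_floor between -0.006 and 0.006 m and angle between tin_a's own z axis and vertical below 0.05 rad and contact force between the fingers and tin_a below 0.1 N and linear speed of each of tin_a, tin_b, tin_c below 0.02 m/s and contact force between the fingers and tin_b below 0.1 N and contact force between the fingers and tin_c below 0.1 N and distance of each of tin_b, tin_c from where it was at the start of the episode below 0.05 m and angle between each of tin_b, tin_c's own z axis and vertical below 0.06 rad) or (distance between slug_a_c0 and tin_b below 0.085 m and z of tin_b in the frame of nest_floor between -0.003 and 0.0035 m and x of tin_b in the frame of nest_floor between -0.006 and 0.006 m and y of tin_b in the frame of nest_floor between -0.006 and 0.006 m and angle between tin_b's own z axis and vertical below 0.05 rad and contact force between the fingers and tin_a below 0.1 N and linear speed of each of tin_a, tin_b, tin_c below 0.02 m/s and contact force between the fingers and tin_b below 0.1 N and contact force between the fingers and tin_c below 0.1 N and distance of each of tin_a, tin_c from where it was at the start of the episode below 0.05 m and angle between each of tin_a, tin_c's own z axis and vertical below 0.06 rad) or (distance between slug_a_c0 and tin_c below 0.085 m and z of tin_c in the frame of nest_floor between -0.003 and 0.0035 m and x of tin_c in the frame of nest_floor between -0.006 and 0.006 m and y of tin_c in the frame of nest_floor between -0.006 and 0.006 m and angle between tin_c's own z axis and vertical below 0.05 rad and contact force between the fingers and tin_a below 0.1 N and linear speed of each of tin_a, tin_b, tin_c below 0.02 m/s and contact force between the fingers and tin_b below 0.1 N and contact force between the fingers and tin_c below 0.1 N and distance of each of tin_a, tin_b from where it was at the start of the episode below 0.05 m and angle between each of tin_a, tin_b's own z axis and vertical below 0.06 rad))); the robot touches nothing.
It fails at once if a tin is tipped more than 50 degrees from level (angle between any of tin_a, tin_b, tin_c's own z axis and vertical above 0.87 rad).
It fails at once if the loose slug slams into its tin with more than 35 N (contact force between slug_a_c0 and tin_a above 35 N or contact force between slug_a_c0 and tin_b above 35 N or contact force between slug_a_c0 and tin_c above 35 N).
It fails at once if a tin is pressed on the nest with more than 40 N (contact force between any of tin_a, tin_b, tin_c and nest above 40 N).
It fails at once if a tin is squeezed by the fingers with more than 100 N in all (contact force between the fingers and tin_a above 100 N or contact force between the fingers and tin_b above 100 N or contact force between the fingers and tin_c above 100 N).
It fails at once if the cup, the timer or the tape is moved more than 30 mm (distance of any of cup, timer, tape from where it was at the start of the episode above 0.03 m).
It also fails if it takes over 72 s, if anything falls off the work surface, if the arm or the gripper's body presses on something with over 40 N, if the wrist force passes 120 N, or if a joint passes its speed limit or range.

### The arm

A 6-joint arm with a two-finger parallel gripper is mounted at the origin on a cart in front of the work surface, level with it; the furniture and walls round the work are solid. World frame = base frame: x ahead of the robot, y to its left, z up, the work surface at z = 0. Lengths are in m, angles in degrees, forces in N, time in s.
With the tool pointing down it reaches from about 0.4 to 0.825 m from the base axis. Payload 7 kg.
Tool frame: the origin (TCP) lies midway between the tips of the shut fingers; the grasp point (between the pads) lies 19 mm behind it; z points along the fingers, y is the line along which they close (so a half turn about z gives the same grasp; the last joint's range is limited). The gripper opens to 88 mm and grips with 3 to 60 N. Pads are 19 mm wide; open, the fingers measure 130 mm over their backs; the gripper's body (78 mm by 193 mm) begins 47 mm behind the grasp point.
Start: joints at [83.256, 20.546, 0.682, 0, -70.136, -16.507], TCP at [0.266, 0.62, 0.227] pointing down, gripper open.
Joint ranges: [-176.03, 176.03], [-82.01, 121.73], [-58.28, 71.71], [-173.87, 95.51], [-174.79, -0.11], [-173.66, 173.66]. Speed limits (degrees/s): [136.94, 136.94, 172.46, 180, 180, 180].

### API

Orientations are given as [roll, pitch, yaw] about the fixed x, y, z axes, in that order (R = Rz(yaw) Ry(pitch) Rx(roll)).
In Python, from plant import ctrl gives the robot as it stands.
- The arm moves only by the tool step_arm, never from a script. Its argument "rows" is a list of rows, each a list of 3 entries, a list of its own where there are three numbers: the closure, from 0 (fully open) to 1 (shut), then the shift along the world's x, y, z in mm, then the turn, a rotation vector about the world's x, y, z in rad. A call has exactly 5 rows; each row is the pose to reach, as a shift and turn from the pose commanded when the call began; what a row does not reach only later rows make up. A row lasts 1/12 s, in which the tool goes at most 41.7 mm and 7.16 degrees, less where a joint would pass 70% of its speed; a pose out of reach is approached as far as the arm can. A call with a gripper value outside its range is refused whole. The fingers move at their own pace and stop on an object; the grip force is fixed at half the most. Time passes only in rows, so rows that repeat a pose let the fingers close, or fill a call up. It gives the time, the measured TCP pose, the force, the opening and the grip force at its end, in the units of the state.
- ctrl.get_obs(): the state, without advancing time (a new reading comes with each control period).
- ctrl.snapshot(name): name is "scene" or "top" or "wrist"; returns the picture (480x640x3 uint8, red, green, blue); there is no depth.
- ctrl.camera_model(name): a dict with "intrinsics" (3x3 intrinsics, pixels), "R" (3x3) and "t" (3): a world point X has camera coordinates R X + t. Camera axes: x right, y down, z forward; pixel columns grow to the right and rows downward; lengths in m; the calibration is good to about 2 mm. A picture is of the moment at which its call begins: read the wrist's pose just before it. camera_model takes no time and is no camera call; for the wrist camera it gives the pose at the moment of the call.
- ctrl.close_job(): hands the job in; it is judged then, once.
The state is a dict: "clock": time; "joint_pos": joint angles; "qvel": joint speeds; "tau": joint torques, N m; "tool_pos": TCP position; "orientation": TCP orientation; "force": force on the tool from outside, world axes, zero at the start; "moment": the same for the moment, N m; "opening": finger opening in m; "gripper_force": force on a finger pad.
Only numpy, scipy, OpenCV 4.12 (cv2) and the standard library are available. Lean on these libraries where they do the work, as an engineer would, in place of code of your own. Each camera call takes 0.05 s, during which the arm holds its last target. There are 200 camera calls.

## Working session

There is one attempt and no reset: what is moved stays moved. The work goes in short steps, Python scripts to look and compute and a tool call to move; the robot and the scene stay as the last step left them, time stands still between calls to the robot, and variables do not carry over. Pictures are saved under pics/ and viewed, at most 10 in all, crops included, and the job is handed in when it is done.

Besides the shell and the picture viewer there is one more tool, called after ">>>" as name(argument=value, ...), one argument or row to a line, values as JSON. step_arm: Moves the arm, as the interface text tells. Its arguments: {"type":"object","properties":{"rows":{"type":"array"}},"required":["rows"]}

```bash
mkdir -p pics; cat > h.py <<'E'
import numpy as np, cv2
from plant import ctrl
def shot(cam,name):
    m=ctrl.camera_model(cam); im=ctrl.snapshot(cam); cv2.imwrite(f'pics/{name}.png',im[:,:,::-1]); return im,m
def ray(m,uv,z):
    K=np.array(m['intrinsics']);R=np.array(m['R']);t=np.array(m['t'])
    uv=np.atleast_2d(np.array(uv,float)); d=(R.T@np.linalg.inv(K)@np.c_[uv,np.ones(len(uv))].T).T
    c=-R.T@t; return c+d*((z-c[2])/d[:,2])[:,None]
E
python3 - <<'E'
from h import *
print(ctrl.get_obs())
a,m=shot('top','top0');b,n=shot('scene','scene0')
for q in (m,n): print(-np.array(q['R']).T@q['t'])
cv2.imwrite('pics/both.png',cv2.resize(np.vstack([a,b])[:,:,::-1],(400*1,600)))
E
```

```text
{'clock': 0.0, 'joint_pos': array([ 8.32556744e+01,  2.05918677e+01,  6.33656891e-01, -2.09482786e-02,
       -7.01351120e+01, -1.65074122e+01]), 'qvel': array([ 0.09644578,  0.04234392,  0.00052527,  0.02358098,  0.05321914,
       -0.07344649]), 'tau': array([-8.62390061e-04, -5.82715416e+01,  2.93058211e+01,  6.99693024e+00,
        6.91286419e-03, -1.59348410e-04]), 'tool_pos': array([0.26629212, 0.61972068, 0.22561431]), 'orientation': array([ 1.79904928e+02, -7.63840801e-03, -2.32588658e+01]), 'force': array([ 0.26522898, -0.04438562,  0.09767086]), 'moment': array([-0.07390758,  0.03724407,  0.00130393]), 'gripper_force': 0.0, 'opening': 0.08776887968245313}
[ 0.33003437 -0.09831866  1.18512121]
[-0.3402236  -0.57961934  1.23183301]
```

View pics/top0.png

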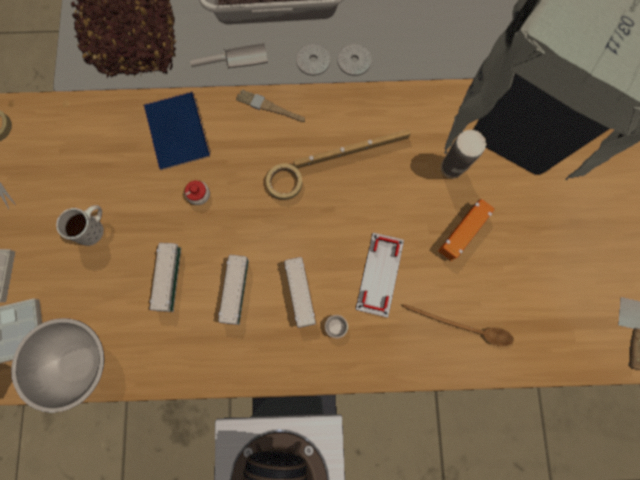

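View pics/scene0.png

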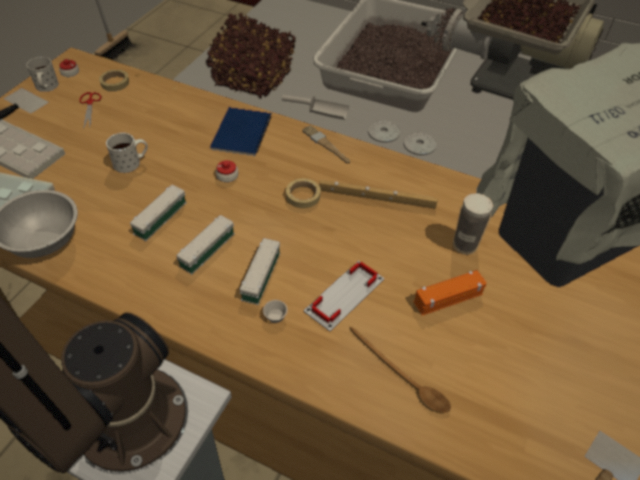

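Top view: three white-lidded green tins at about (166,278), (233,290) and (300,292). The nest with red cheeks is at (381,275). The orange look-alike at (467,230) is not meant. The cup is at (336,326), the timer at (196,192) and the tape at (284,181).

```bash
python3 - <<'E'
from h import *
im=cv2.imread('pics/top0.png'); m=ctrl.camera_model('top'); n=ctrl.camera_model('scene')
hsv=cv2.cvtColor(im,cv2.COLOR_BGR2HSV)
w=((hsv[...,1]<50)&(hsv[...,2]>120)).astype(np.uint8)
for nm,(u,v),z in (('L',(166,278),.05),('M',(233,290),.05),('R',(300,292),.05),('nest',(381,275),.006)):
    k=np.zeros_like(w);cv2.circle(k,(u,v),52 if nm=='nest' else 40,1,-1);k&=w
    if nm=='nest': k|=((hsv[...,1]>120)&((hsv[...,0]<6)|(hsv[...,0]>172))).astype(np.uint8)*cv2.circle(np.zeros_like(w),(u,v),52,1,-1)
    if nm=='R': k[310:,322:]=0
    cs,_=cv2.findContours(k,0,2); c=max(cs,key=cv2.contourArea)
    P=ray(m,c[:,0,:],z)[:,:2]
    (cx,cy),(a,b),ang=cv2.minAreaRect((P*1000).astype(np.float32))
    if a<b: ang+=90
    print(nm,cx,cy,sorted((a,b)),ang%180)
for nm,uv,z in (('cup',(336,326),.029),('timer',(196,192),.05),('tape',(284,181),.025),('orange',(467,230),.05)):print(nm,ray(m,[uv],z))
cv2.imwrite('pics/crop.png',cv2.resize(im[215:345,140:420],None,fx=2.8,fy=2.8))
E
```

```text
L 509.8175048828125 286.03118896484375 [48.46209716796875, 171.37533569335938] 174.84671020507812
M 471.92974853515625 107.69544982910156 [48.099613189697266, 170.4378204345703] 171.46987915039062
R 459.3754577636719 -63.9044189453125 [47.36467742919922, 171.39366149902344] 9.478849411010742
nest 504.1886291503906 -278.52825927734375 [85.44049835205078, 211.6170196533203] 164.47264862060547
cup [[ 0.37031578 -0.15488248  0.029     ]]
timer [[0.73493316 0.20610511 0.05      ]]
tape [[ 0.76785058 -0.0287552   0.025     ]]
orange [[ 0.60664646 -0.50841495  0.05      ]]
```

View pics/crop.png

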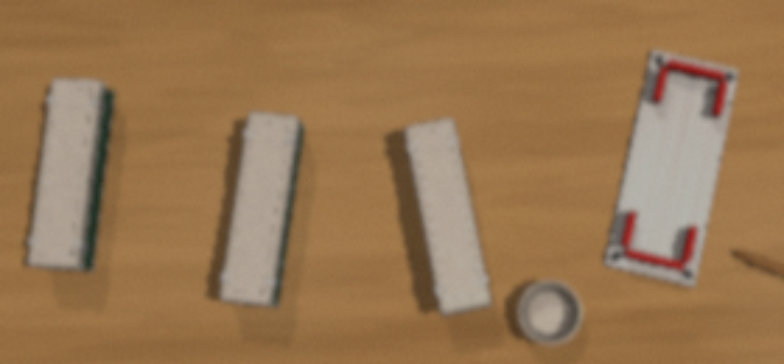

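Lid sizes (about 171 x 48 mm) and the nest size (212 x 85 mm) match the description. The three green-sided tins are the targets, not the orange one. I'll go above the left tin (510, 286, yaw −5°).

>>> step_arm(
  rows=[
    [0,[20,-28,0],[0,0,0.04]],
    [0,[48,-66,0],[0,0,0.08]],
    [0,[75,-103,0],[0,0,0.12]],
    [0,[98,-134,0],[0,0,0.16]],
    [0,[122,-167,0],[0,0,0.2]],
  ],
)

```text
clock: 0.52
tool_pos: [0.3856, 0.456, 0.2262]
orientation: [180.0, 0.0, -11.6]
force: [0.5, 0.8, -0.0]
opening: 0.0878
gripper_force: 0.0
```

>>> step_arm(
  rows=[
    [0,[24,-33,0],[0,0,0.03]],
    [0,[48,-66,0],[0,0,0.06]],
    [0,[75,-103,0],[0,0,0.09]],
    [0,[102,-140,0],[0,0,0.116]],
    [0,[122,-167,0],[0,0,0.116]],
  ],
)

```text
clock: 0.93
tool_pos: [0.5076, 0.2891, 0.2265]
orientation: [180.0, 0.0, -5.0]
force: [1.4, 1.1, 0.8]
opening: 0.0873
gripper_force: 0.0
```

```bash
python3 - <<'E'
from h import *
o=ctrl.get_obs();print(o['clock'],o['tool_pos'],o['orientation'],o['qvel'])
a,m=shot('wrist','w1');print(-np.array(m['R']).T@m['t'])
E
```

```text
0.9333 [0.50755076 0.28905961 0.22648249] [ 1.79996316e+02  1.28624595e-02 -5.03509364e+00] [-50.41980123   4.55486529   5.72549013   0.12673523  -1.18388807
  47.75055399]
[0.58753909 0.28264557 0.38378959]
```

View pics/w1.png

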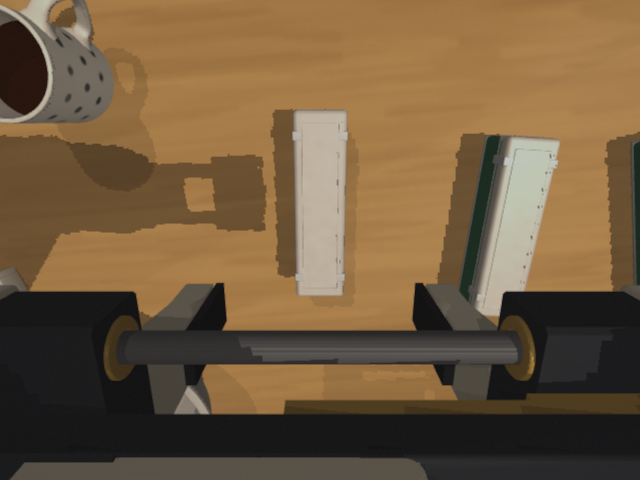

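The wrist picture shows the left tin's lid with its corners at about (294,110), (346,110), (343,295) and (297,295). Its neighbour is at (510,225). Next I'll measure it at z=0.05.

```bash
cat >> h.py <<'E'
def lid(im,m,near,z=.05,r=130):
    hsv=cv2.cvtColor(im,cv2.COLOR_RGB2HSV); w=((hsv[...,1]<70)&(hsv[...,2]>125)).astype(np.uint8)
    w=cv2.morphologyEx(w,cv2.MORPH_CLOSE,np.ones((5,5)))
    w=cv2.morphologyEx(w,cv2.MORPH_OPEN,np.ones((9,9)))
    _,lab=cv2.connectedComponents(w); k=(lab==lab[near[1],near[0]]).astype(np.uint8)
    c=max(cv2.findContours(k,0,2)[0],key=cv2.contourArea)
    P=ray(m,c[:,0,:],z)[:,:2]*1000
    (cx,cy),(a,b),g=cv2.minAreaRect(P.astype(np.float32))
    if a<b: g+=90
    return np.round([cx,cy,max(a,b),min(a,b),(g+90)%180-90],1)
E
python3 - <<'E'
from h import *
im,m=shot('wrist','w2');o=ctrl.get_obs();print(o['tool_pos'],o['orientation'],-np.array(m['R']).T@m['t'])
print(lid(im,m,(320,203)))
E
```

```text
[0.50911161 0.28638031 0.22618868] [ 1.79924265e+02  2.70631906e-02 -5.43532419e+00] [0.59045155 0.27757196 0.38368232]
[513.3 289.  171.7  46.   -5.2]
```

>>> step_arm(
  rows=[
    [0,[4,3,-30],[0,0,0]],
    [0,[4,3,-65],[0,0,0]],
    [0,[4,3,-100],[0,0,0]],
    [0,[4,3,-130],[0,0,0]],
    [0,[4,3,-150],[0,0,0]],
  ],
)

```text
clock: 1.45
tool_pos: [0.5093, 0.2929, 0.0731]
orientation: [179.8, 0.2, -5.2]
force: [-0.2, -0.2, 0.5]
opening: 0.0878
gripper_force: 0.0
```

>>> step_arm(
  rows=[
    [0,[0,0,-20],[0,0,0]],
    [0,[0,0,-40],[0,0,0]],
    [0,[0,0,-55],[0,0,0]],
    [0,[0,0,-65],[0,0,0]],
    [0,[0,0,-65],[0,0,0]],
  ],
)

```text
clock: 1.87
tool_pos: [0.5096, 0.293, 0.0092]
orientation: [179.8, 0.2, -5.2]
force: [-1.0, -0.4, 0.2]
opening: 0.0876
gripper_force: 0.0
```

>>> step_arm(
  rows=[
    [0.3,[0,0,0],[0,0,0]],
    [0.6,[0,0,0],[0,0,0]],
    [1,[0,0,0],[0,0,0]],
    [1,[0,0,0],[0,0,0]],
    [1,[0,0,0],[0,0,0]],
  ],
)

```text
clock: 2.28
tool_pos: [0.5113, 0.2943, 0.0124]
orientation: [-179.9, -0.1, -5.1]
force: [0.6, -0.2, 0.1]
opening: 0.0599
gripper_force: 0.0
```

>>> step_arm(
  rows=[
    [1,[0,0,0],[0,0,0]],
    [1,[0,0,0],[0,0,0]],
    [1,[0,0,0],[0,0,0]],
    [1,[0,0,0],[0,0,0]],
    [1,[0,0,0],[0,0,0]],
  ],
)

```text
clock: 2.7
tool_pos: [0.5107, 0.2932, 0.0119]
orientation: [179.9, 0.0, -5.2]
force: [-2.2, -4.5, 5.3]
opening: 0.0459
gripper_force: 30.0
```

```bash
cat > ob.py <<'E'
from h import *
o=ctrl.get_obs()
for k in ('clock','tool_pos','orientation','force','moment','opening','gripper_force'):print(k,np.round(o[k],4))
E
python3 ob.py
```

```text
clock 2.7
tool_pos [0.5107 0.2932 0.0119]
orientation [ 1.799464e+02  2.380000e-02 -5.159000e+00]
force [-2.2103 -4.4509  5.2854]
moment [-1.6179e+00  4.2240e-01  1.4000e-03]
opening 0.0459
gripper_force 29.9976
```

>>> step_arm(
  rows=[
    [1,[0,0,5],[0,0,0]],
    [1,[0,0,15],[0,0,0]],
    [1,[0,0,27],[0,0,0]],
    [1,[0,0,39],[0,0,0]],
    [1,[0,0,50],[0,0,0]],
  ],
)

```text
clock: 3.12
tool_pos: [0.511, 0.2943, 0.0627]
orientation: [-180.0, -0.0, -5.1]
force: [-0.2, -0.1, -3.2]
opening: 0.0458
gripper_force: 30.0
```

>>> step_arm(
  rows=[
    [1,[0,0,10],[0,0,0]],
    [1,[0,0,18],[0,0,0]],
    [1,[0,0,24],[0,0,0]],
    [1,[0,0,28],[0,0,0]],
    [1,[0,0,30],[0,0,0]],
  ],
)

```text
clock: 3.53
tool_pos: [0.511, 0.2941, 0.0921]
orientation: [-180.0, -0.0, -5.1]
force: [0.3, 0.3, -3.0]
opening: 0.0459
gripper_force: 30.0
```

>>> step_arm(
  rows=[
    [1,[0,0,0],[0,0,0]],
    [1,[0,0,0],[0,0,0]],
    [1,[0,0,0],[0,0,0]],
    [1,[0,0,0],[0,0,0]],
    [1,[0,0,0],[0,0,0]],
  ],
)

```text
clock: 3.95
tool_pos: [0.5108, 0.2938, 0.0911]
orientation: [180.0, 0.0, -5.1]
force: [-0.1, -0.4, -3.2]
opening: 0.0458
gripper_force: 30.0
```

```bash
python3 ob.py
```

```text
clock 3.95
tool_pos [0.5108 0.2938 0.0911]
orientation [ 1.799653e+02  2.920000e-02 -5.147800e+00]
force [-0.138  -0.3786 -3.1883]
moment [0.0034 0.0026 0.0212]
opening 0.0458
gripper_force 29.9973
```

>>> step_arm(
  rows=[
    [1,[0,0,0],[0.001,0.015,0]],
    [1,[0,0,0],[0.003,0.04,0]],
    [1,[0,0,0],[0.006,0.065,0]],
    [1,[0,0,0],[0.008,0.09,0]],
    [1,[0,0,0],[0.009,0.105,0]],
  ],
)

```text
clock: 4.37
tool_pos: [0.5114, 0.2942, 0.0915]
orientation: [180.0, 6.1, -5.1]
force: [0.2, 0.1, -2.7]
opening: 0.0464
gripper_force: 30.0
```

>>> step_arm(
  rows=[
    [1,[0,0,0],[0,0.005,0]],
    [1,[0,0,0],[0.001,0.01,0]],
    [1,[0,0,0],[0.001,0.015,0]],
    [1,[0,0,0],[0.002,0.02,0]],
    [1,[0,0,0],[0.002,0.025,0]],
  ],
)

```text
clock: 4.78
tool_pos: [0.5107, 0.294, 0.0916]
orientation: [180.0, 7.5, -5.1]
force: [-0.0, -0.7, -4.1]
opening: 0.0461
gripper_force: 30.0
```

>>> step_arm(
  rows=[
    [1,[0,0,0],[0,0.005,0]],
    [1,[0,0,0],[0.001,0.01,0]],
    [1,[0,0,0],[0.001,0.015,0]],
    [1,[0,0,0],[0.002,0.02,0]],
    [1,[0,0,0],[0.002,0.025,0]],
  ],
)

```text
clock: 5.2
tool_pos: [0.511, 0.294, 0.0916]
orientation: [179.9, 8.9, -5.1]
force: [0.0, 0.4, -3.2]
opening: 0.0457
gripper_force: 30.0
```

>>> step_arm(
  rows=[
    [1,[0,0,0],[0,0.005,0]],
    [1,[0,0,0],[0.001,0.01,0]],
    [1,[0,0,0],[0.002,0.02,0]],
    [1,[0,0,0],[0.002,0.02,0]],
    [1,[0,0,0],[0.002,0.02,0]],
  ],
)

```text
clock: 5.62
tool_pos: [0.5111, 0.2939, 0.0915]
orientation: [180.0, 10.1, -5.2]
force: [0.3, 0.3, -4.1]
opening: 0.0463
gripper_force: 30.0
```

>>> step_arm(
  rows=[
    [1,[0,0,0],[0,0,0]],
    [1,[0,0,0],[0,0,0]],
    [1,[0,0,0],[0,0,0]],
    [1,[0,0,0],[0,0,0]],
    [1,[0,0,0],[0,0,0]],
  ],
)

```text
clock: 6.03
tool_pos: [0.5109, 0.294, 0.0916]
orientation: [180.0, 10.1, -5.1]
force: [-0.5, 0.2, -2.8]
opening: 0.0457
gripper_force: 30.0
```

```bash
python3 ob.py
```

```text
clock 6.0333
tool_pos [0.5109 0.294  0.0916]
orientation [179.9589  10.0602  -5.1409]
force [-0.5165  0.2452 -2.7829]
moment [-0.0807 -0.825  -0.0455]
opening 0.0457
gripper_force 29.9975
```

>>> step_arm(
  rows=[
    [1,[0,0,0],[0,0.007,0]],
    [1,[0,0,0],[0.001,0.014,0]],
    [1,[0,0,0],[0.002,0.021,0]],
    [1,[0,0,0],[0.003,0.028,0]],
    [1,[0,0,0],[0.003,0.035,0]],
  ],
)

```text
clock: 6.45
tool_pos: [0.5111, 0.2939, 0.0915]
orientation: [179.9, 12.1, -5.2]
force: [0.1, -0.4, -3.9]
opening: 0.0457
gripper_force: 30.0
```

>>> step_arm(
  rows=[
    [1,[0,0,0],[0,0,0]],
    [1,[0,0,0],[0,0,0]],
    [1,[0,0,0],[0,0,0]],
    [1,[0,0,0],[0,0,0]],
    [1,[0,0,0],[-0.001,-0.01,0]],
  ],
)

```text
clock: 6.87
tool_pos: [0.5111, 0.2939, 0.0914]
orientation: [179.9, 11.5, -5.2]
force: [-0.7, -0.5, -3.8]
opening: 0.0453
gripper_force: 30.0
```

>>> step_arm(
  rows=[
    [1,[0,0,0],[-0.002,-0.025,0]],
    [1,[0,0,0],[-0.004,-0.05,0]],
    [1,[0,0,0],[-0.007,-0.075,0]],
    [1,[0,0,0],[-0.009,-0.1,0]],
    [1,[0,0,0],[-0.011,-0.125,0]],
  ],
)

```text
clock: 7.28
tool_pos: [0.5108, 0.294, 0.0918]
orientation: [180.0, 4.2, -5.1]
force: [-0.1, -0.0, -3.7]
opening: 0.0456
gripper_force: 30.0
```

>>> step_arm(
  rows=[
    [1,[0,0,0],[-0.002,-0.025,0]],
    [1,[0,0,0],[-0.004,-0.05,0]],
    [1,[0,0,0],[-0.006,-0.065,0]],
    [1,[0,0,0],[-0.007,-0.075,0]],
    [1,[0,0,0],[-0.007,-0.075,0]],
  ],
)

```text
clock: 7.7
tool_pos: [0.5105, 0.294, 0.0917]
orientation: [179.9, -0.0, -5.1]
force: [-1.0, -0.0, -3.6]
opening: 0.0458
gripper_force: 30.0
```

>>> step_arm(
  rows=[
    [1,[0,0,0],[0,0,0]],
    [1,[0,0,0],[0,0,0]],
    [1,[0,0,0],[0,0,0]],
    [1,[0,0,0],[0,0,0]],
    [1,[0,0,0],[0,0,0]],
  ],
)

```text
clock: 8.12
tool_pos: [0.5111, 0.2939, 0.0914]
orientation: [179.9, 0.0, -5.2]
force: [0.1, 0.4, -4.0]
opening: 0.0459
gripper_force: 30.0
```

```bash
python3 ob.py
```

```text
clock 8.1167
tool_pos [0.5111 0.2939 0.0914]
orientation [ 1.799338e+02  9.000000e-03 -5.172600e+00]
force [ 0.12    0.3627 -4.0329]
moment [-0.0067 -0.0184  0.0001]
opening 0.0459
gripper_force 29.9974
```

```bash
cat > mo.py <<'E'
from h import *
M=[];F=[]
for i in range(8): ctrl.snapshot('top');o=ctrl.get_obs();M.append(o['moment']);F.append(o['force'])
print(np.mean(M,0).round(4),np.std(M,0).round(4),np.mean(F,0).round(2),o['clock'],o['tool_pos'],o['orientation'])
E
python3 mo.py
```

```text
[-0.0433  0.0107 -0.012 ] [0.041  0.033  0.0193] [ 0.06  0.32 -3.32] 8.5167 [0.51096084 0.2939416  0.09155794] [ 1.79943198e+02 -5.02338148e-03 -5.15069088e+00]
```

No moment shift (My 0.01 ± 0.01), so the left tin is sound. I'll put it back.

>>> step_arm(
  rows=[
    [1,[0,0,-8],[0,0,0]],
    [1,[0,0,-20],[0,0,0]],
    [1,[0,0,-33],[0,0,0]],
    [1,[0,0,-45],[0,0,0]],
    [1,[0,0,-55],[0,0,0]],
  ],
)

```text
clock: 8.93
tool_pos: [0.5106, 0.2936, 0.0351]
orientation: [179.9, 0.0, -5.2]
force: [-0.6, 0.7, -4.0]
opening: 0.0457
gripper_force: 30.0
```

>>> step_arm(
  rows=[
    [1,[0,0,-8],[0,0,0]],
    [1,[0,0,-14],[0,0,0]],
    [1,[0,0,-19],[0,0,0]],
    [1,[0,0,-23],[0,0,0]],
    [1,[0,0,-25],[0,0,0]],
  ],
)

```text
clock: 9.35
tool_pos: [0.511, 0.294, 0.0119]
orientation: [179.9, -0.0, -5.1]
force: [-9.0, -1.9, 22.1]
opening: 0.0456
gripper_force: 30.0
```

>>> step_arm(
  rows=[
    [1,[0,0,0],[0,0,0]],
    [0,[0,0,0],[0,0,0]],
    [0,[0,0,0],[0,0,0]],
    [0,[0,0,0],[0,0,0]],
    [0,[0,0,0],[0,0,0]],
  ],
)

```text
clock: 9.77
tool_pos: [0.5113, 0.2942, 0.012]
orientation: [180.0, -0.0, -5.1]
force: [-0.5, 0.1, 0.4]
opening: 0.0672
gripper_force: 0.0
```

>>> step_arm(
  rows=[
    [0,[0,0,0],[0,0,0]],
    [0,[0,0,0],[0,0,0]],
    [0,[0,0,10],[0,0,0]],
    [0,[0,0,35],[0,0,0]],
    [0,[0,0,70],[0,0,0]],
  ],
)

```text
clock: 10.18
tool_pos: [0.5095, 0.2925, 0.0803]
orientation: [179.7, 0.2, -5.2]
force: [0.4, 1.3, 0.3]
opening: 0.0878
gripper_force: 0.0
```

```bash
python3 ob.py
```

```text
clock 10.1833
tool_pos [0.5095 0.2925 0.0803]
orientation [179.6948   0.2044  -5.1682]
force [0.4288 1.3303 0.2511]
moment [ 0.099  -0.1165 -0.0047]
opening 0.0878
gripper_force 0.0
```

>>> step_arm(
  rows=[
    [0,[-3,-15,25],[0,0,-0.01]],
    [0,[-9,-45,50],[0,0,-0.02]],
    [0,[-16,-80,75],[0,0,-0.03]],
    [0,[-23,-118,95],[0,0,-0.04]],
    [0,[-30,-152,115],[0,0,-0.058]],
  ],
)

```text
clock: 10.6
tool_pos: [0.4807, 0.1423, 0.1973]
orientation: [180.0, -0.0, -8.5]
force: [0.7, 0.6, 0.5]
opening: 0.0879
gripper_force: 0.0
```

>>> step_arm(
  rows=[
    [0,[-4,-22,18],[0,0,0]],
    [0,[-6,-32,30],[0,0,0]],
    [0,[-6,-32,30],[0,0,0]],
    [0,[-6,-32,30],[0,0,0]],
    [0,[-6,-32,30],[0,0,0]],
  ],
)

```text
clock: 11.02
tool_pos: [0.4751, 0.112, 0.2254]
orientation: [180.0, 0.0, -8.5]
force: [0.0, 0.9, -0.4]
opening: 0.0876
gripper_force: 0.0
```

```bash
python3 - <<'E'
from h import *
im,m=shot('wrist','w3');o=ctrl.get_obs();print(o['tool_pos'],o['orientation'])
print(lid(im,m,(320,203)))
E
```

```text
[0.47503487 0.11210835 0.22488963] [ 1.79913694e+02  4.72981668e-02 -8.45776554e+00]
[474.5 109.5 171.9  46.8  -8.5]
```

>>> step_arm(
  rows=[
    [0,[0,-2,-30],[0,0,0]],
    [0,[0,-2,-65],[0,0,0]],
    [0,[0,-2,-100],[0,0,0]],
    [0,[0,-2,-130],[0,0,0]],
    [0,[0,-2,-150],[0,0,0]],
  ],
)

```text
clock: 11.48
tool_pos: [0.4734, 0.1094, 0.0717]
orientation: [179.8, 0.2, -8.4]
force: [-1.1, -0.1, -0.3]
opening: 0.0879
gripper_force: 0.0
```

>>> step_arm(
  rows=[
    [0,[0,0,-20],[0,0,0]],
    [0,[0,0,-40],[0,0,0]],
    [0,[0,0,-55],[0,0,0]],
    [0,[0,0,-63],[0,0,0]],
    [0,[0,0,-63],[0,0,0]],
  ],
)

```text
clock: 11.9
tool_pos: [0.4739, 0.1094, 0.0101]
orientation: [179.7, 0.2, -8.4]
force: [0.2, -0.5, 0.2]
opening: 0.0875
gripper_force: 0.0
```

>>> step_arm(
  rows=[
    [0.3,[0,0,0],[0,0,0]],
    [0.6,[0,0,0],[0,0,0]],
    [1,[0,0,0],[0,0,0]],
    [1,[0,0,0],[0,0,0]],
    [1,[0,0,0],[0,0,0]],
  ],
)

```text
clock: 12.32
tool_pos: [0.4758, 0.1101, 0.0133]
orientation: [-180.0, -0.1, -8.5]
force: [0.0, -0.1, -0.6]
opening: 0.0603
gripper_force: 0.0
```

>>> step_arm(
  rows=[
    [1,[0,0,0],[0,0,0]],
    [1,[0,0,0],[0,0,0]],
    [1,[0,0,0],[0,0,0]],
    [1,[0,0,0],[0,0,0]],
    [1,[0,0,0],[0,0,0]],
  ],
)

```text
clock: 12.73
tool_pos: [0.4753, 0.1096, 0.0128]
orientation: [179.9, -0.0, -8.5]
force: [-0.4, -2.1, 6.6]
opening: 0.0461
gripper_force: 30.0
```

>>> step_arm(
  rows=[
    [1,[0,0,5],[0,0,0]],
    [1,[0,0,15],[0,0,0]],
    [1,[0,0,27],[0,0,0]],
    [1,[0,0,39],[0,0,0]],
    [1,[0,0,50],[0,0,0]],
  ],
)

```text
clock: 13.15
tool_pos: [0.4749, 0.1097, 0.0629]
orientation: [179.9, 0.0, -8.5]
force: [0.4, -0.1, -3.5]
opening: 0.0457
gripper_force: 30.0
```

>>> step_arm(
  rows=[
    [1,[0,0,10],[0,0,0]],
    [1,[0,0,18],[0,0,0]],
    [1,[0,0,24],[0,0,0]],
    [1,[0,0,28],[0,0,0]],
    [1,[0,0,30],[0,0,0]],
  ],
)

```text
clock: 13.57
tool_pos: [0.4753, 0.1098, 0.0928]
orientation: [180.0, -0.0, -8.5]
force: [0.0, -0.3, -4.2]
opening: 0.0459
gripper_force: 30.0
```

```bash
python3 mo.py
```

```text
[-0.0223 -0.0028 -0.0027] [0.0223 0.0526 0.0243] [ 0.27 -0.11 -3.64] 13.9667 [0.47510595 0.10964537 0.09210104] [ 1.79912563e+02  3.05751628e-02 -8.47625300e+00]
```

>>> step_arm(
  rows=[
    [1,[0,0,0],[0.002,0.015,0]],
    [1,[0,0,0],[0.006,0.04,0]],
    [1,[0,0,0],[0.01,0.065,0]],
    [1,[0,0,0],[0.013,0.09,0]],
    [1,[0,0,0],[0.015,0.105,0]],
  ],
)

```text
clock: 14.38
tool_pos: [0.4758, 0.11, 0.0924]
orientation: [179.9, 6.2, -8.5]
force: [1.5, -0.6, -4.5]
opening: 0.046
gripper_force: 30.0
```

>>> step_arm(
  rows=[
    [1,[0,0,0],[0,0.005,0]],
    [1,[0,0,0],[0.001,0.01,0]],
    [1,[0,0,0],[0.002,0.015,0]],
    [1,[0,0,0],[0.003,0.02,0]],
    [1,[0,0,0],[0.004,0.025,0]],
  ],
)

```text
clock: 14.8
tool_pos: [0.4752, 0.1098, 0.0926]
orientation: [179.9, 7.5, -8.5]
force: [1.1, -1.0, -3.0]
opening: 0.046
gripper_force: 30.0
```

>>> step_arm(
  rows=[
    [1,[0,0,0],[0,0.005,0]],
    [1,[0,0,0],[0.001,0.01,0]],
    [1,[0,0,0],[0.002,0.015,0]],
    [1,[0,0,0],[0.003,0.02,0]],
    [1,[0,0,0],[0.004,0.025,0]],
  ],
)

```text
clock: 15.22
tool_pos: [0.4753, 0.1098, 0.0925]
orientation: [179.9, 9.0, -8.5]
force: [0.3, -0.4, -3.5]
opening: 0.0461
gripper_force: 30.0
```

>>> step_arm(
  rows=[
    [1,[0,0,0],[0,0.005,0]],
    [1,[0,0,0],[0.001,0.01,0]],
    [1,[0,0,0],[0.003,0.02,0]],
    [1,[0,0,0],[0.003,0.02,0]],
    [1,[0,0,0],[0.003,0.02,0]],
  ],
)

```text
clock: 15.63
tool_pos: [0.4755, 0.1097, 0.0924]
orientation: [179.9, 10.1, -8.5]
force: [-0.8, -0.7, -2.9]
opening: 0.0459
gripper_force: 30.0
```

>>> step_arm(
  rows=[
    [1,[0,0,0],[0,0,0]],
    [1,[0,0,0],[0,0,0]],
    [1,[0,0,0],[0,0,0]],
    [1,[0,0,0],[0,0,0]],
    [1,[0,0,0],[0,0,0]],
  ],
)

```text
clock: 16.05
tool_pos: [0.4753, 0.1098, 0.0926]
orientation: [179.9, 10.1, -8.5]
force: [-0.8, 0.1, -3.2]
opening: 0.0458
gripper_force: 30.0
```

>>> step_arm(
  rows=[
    [1,[0,0,0],[0.001,0.007,0]],
    [1,[0,0,0],[0.002,0.014,0]],
    [1,[0,0,0],[0.003,0.021,0]],
    [1,[0,0,0],[0.004,0.028,0]],
    [1,[0,0,0],[0.005,0.035,0]],
  ],
)

```text
clock: 16.47
tool_pos: [0.4754, 0.1098, 0.0924]
orientation: [179.9, 12.2, -8.5]
force: [0.8, 0.7, -4.7]
opening: 0.0459
gripper_force: 30.0
```

>>> step_arm(
  rows=[
    [1,[0,0,0],[0,0,0]],
    [1,[0,0,0],[0,0,0]],
    [1,[0,0,0],[0,0,0]],
    [1,[0,0,0],[0,0,0]],
    [1,[0,0,0],[-0.001,-0.01,0]],
  ],
)

```text
clock: 16.88
tool_pos: [0.4755, 0.1098, 0.0924]
orientation: [180.0, 11.6, -8.5]
force: [-0.1, 0.1, -4.3]
opening: 0.046
gripper_force: 30.0
```

>>> step_arm(
  rows=[
    [1,[0,0,0],[-0.004,-0.025,0]],
    [1,[0,0,0],[-0.007,-0.05,0]],
    [1,[0,0,0],[-0.011,-0.075,0]],
    [1,[0,0,0],[-0.015,-0.1,0]],
    [1,[0,0,0],[-0.018,-0.125,0]],
  ],
)

```text
clock: 17.3
tool_pos: [0.4752, 0.1098, 0.0926]
orientation: [-180.0, 4.2, -8.5]
force: [0.1, 0.2, -3.1]
opening: 0.0458
gripper_force: 30.0
```

>>> step_arm(
  rows=[
    [1,[0,0,0],[-0.004,-0.025,0]],
    [1,[0,0,0],[-0.008,-0.05,0]],
    [1,[0,0,0],[-0.01,-0.065,0]],
    [1,[0,0,0],[-0.012,-0.075,0]],
    [1,[0,0,0],[-0.012,-0.075,0]],
  ],
)

```text
clock: 17.72
tool_pos: [0.4748, 0.1097, 0.0927]
orientation: [179.9, -0.0, -8.4]
force: [-0.1, 0.1, -2.8]
opening: 0.0461
gripper_force: 30.0
```

```bash
python3 mo.py
```

```text
[-0.0345 -0.0181  0.002 ] [0.0225 0.0278 0.0255] [ 0.11  0.38 -3.3 ] 18.1167 [0.4754842  0.10973312 0.09239397] [ 1.79934681e+02  1.02522132e-02 -8.48013705e+00]
```

The middle tin is sound too (My change −0.015). I'll put it back and go to the right-hand tin.

>>> step_arm(
  rows=[
    [1,[0,0,-8],[0,0,0]],
    [1,[0,0,-20],[0,0,0]],
    [1,[0,0,-33],[0,0,0]],
    [1,[0,0,-45],[0,0,0]],
    [1,[0,0,-55],[0,0,0]],
  ],
)

```text
clock: 18.53
tool_pos: [0.475, 0.1095, 0.0361]
orientation: [179.9, 0.0, -8.5]
force: [-0.6, 0.4, -3.4]
opening: 0.0457
gripper_force: 30.0
```

>>> step_arm(
  rows=[
    [1,[0,0,-8],[0,0,0]],
    [1,[0,0,-14],[0,0,0]],
    [1,[0,0,-19],[0,0,0]],
    [1,[0,0,-22],[0,0,0]],
    [1,[0,0,-24],[0,0,0]],
  ],
)

```text
clock: 18.95
tool_pos: [0.4754, 0.1098, 0.0132]
orientation: [179.9, -0.0, -8.5]
force: [0.8, 0.2, -3.9]
opening: 0.0461
gripper_force: 30.0
```

>>> step_arm(
  rows=[
    [1,[0,0,0],[0,0,0]],
    [0,[0,0,0],[0,0,0]],
    [0,[0,0,0],[0,0,0]],
    [0,[0,0,0],[0,0,0]],
    [0,[0,0,0],[0,0,0]],
  ],
)

```text
clock: 19.37
tool_pos: [0.4758, 0.1101, 0.014]
orientation: [180.0, -0.1, -8.5]
force: [-0.0, -1.0, -0.4]
opening: 0.0671
gripper_force: 0.0
```

>>> step_arm(
  rows=[
    [0,[0,0,0],[0,0,0]],
    [0,[0,0,0],[0,0,0]],
    [0,[0,0,10],[0,0,0]],
    [0,[0,0,35],[0,0,0]],
    [0,[0,0,70],[0,0,0]],
  ],
)

```text
clock: 19.78
tool_pos: [0.4735, 0.1087, 0.0821]
orientation: [179.7, 0.2, -8.5]
force: [0.3, 0.2, 0.3]
opening: 0.0876
gripper_force: 0.0
```

>>> step_arm(
  rows=[
    [0,[-1,-15,25],[0,0,0.03]],
    [0,[-4,-45,50],[0,0,0.08]],
    [0,[-7,-80,75],[0,0,0.14]],
    [0,[-10,-115,95],[0,0,0.2]],
    [0,[-12,-145,115],[0,0,0.25]],
  ],
)

```text
clock: 20.2
tool_pos: [0.4626, -0.0368, 0.2001]
orientation: [180.0, -0.1, 6.1]
force: [0.7, 0.6, -0.4]
opening: 0.0875
gripper_force: 0.0
```

>>> step_arm(
  rows=[
    [0,[-1,-20,18],[0,0,0.04]],
    [0,[-2,-28,30],[0,0,0.064]],
    [0,[-2,-28,30],[0,0,0.064]],
    [0,[-2,-28,30],[0,0,0.064]],
    [0,[-2,-28,30],[0,0,0.064]],
  ],
)

```text
clock: 20.62
tool_pos: [0.4609, -0.063, 0.2278]
orientation: [180.0, 0.0, 9.5]
force: [-0.1, -0.6, -0.3]
opening: 0.0875
gripper_force: 0.0
```

```bash
python3 - <<'E'
from h import *
im,m=shot('wrist','w4');o=ctrl.get_obs();print(o['tool_pos'],o['orientation'])
print(lid(im,m,(320,203)))
E
```

```text
[ 0.46081222 -0.0628289   0.22758252] [1.79953419e+02 7.53570052e-02 9.51367469e+00]
[462.2 -61.3 171.6  46.2   9.9]
```

>>> step_arm(
  rows=[
    [0,[1,1,-30],[0,0,0.006]],
    [0,[1,1,-65],[0,0,0.006]],
    [0,[1,1,-100],[0,0,0.006]],
    [0,[1,1,-130],[0,0,0.006]],
    [0,[1,1,-150],[0,0,0.006]],
  ],
)

```text
clock: 21.08
tool_pos: [0.4601, -0.0619, 0.075]
orientation: [179.9, 0.3, 9.9]
force: [-0.6, 0.1, -0.9]
opening: 0.0875
gripper_force: 0.0
```

>>> step_arm(
  rows=[
    [0,[0,0,-20],[0,0,0]],
    [0,[0,0,-40],[0,0,0]],
    [0,[0,0,-55],[0,0,0]],
    [0,[0,0,-65],[0,0,0]],
    [0,[0,0,-65],[0,0,0]],
  ],
)

```text
clock: 21.5
tool_pos: [0.4602, -0.0621, 0.0107]
orientation: [179.9, 0.3, 9.9]
force: [-0.2, -1.0, 0.8]
opening: 0.0879
gripper_force: 0.0
```

>>> step_arm(
  rows=[
    [0.3,[0,0,0],[0,0,0]],
    [0.6,[0,0,0],[0,0,0]],
    [1,[0,0,0],[0,0,0]],
    [1,[0,0,0],[0,0,0]],
    [1,[0,0,0],[0,0,0]],
  ],
)

```text
clock: 21.92
tool_pos: [0.4627, -0.0621, 0.0141]
orientation: [180.0, -0.1, 9.9]
force: [1.0, 0.1, 0.9]
opening: 0.0604
gripper_force: 0.0
```

>>> step_arm(
  rows=[
    [1,[0,0,0],[0,0,0]],
    [1,[0,0,0],[0,0,0]],
    [1,[0,0,0],[0,0,0]],
    [1,[0,0,0],[0,0,0]],
    [1,[0,0,0],[0,0,0]],
  ],
)

```text
clock: 22.33
tool_pos: [0.4625, -0.0622, 0.0138]
orientation: [179.9, -0.0, 9.9]
force: [-1.4, -0.1, 5.6]
opening: 0.0457
gripper_force: 30.0
```

>>> step_arm(
  rows=[
    [1,[0,0,5],[0,0,0]],
    [1,[0,0,15],[0,0,0]],
    [1,[0,0,27],[0,0,0]],
    [1,[0,0,39],[0,0,0]],
    [1,[0,0,50],[0,0,0]],
  ],
)

```text
clock: 22.75
tool_pos: [0.4617, -0.0623, 0.0638]
orientation: [180.0, 0.1, 9.8]
force: [-0.5, 0.7, -4.3]
opening: 0.0463
gripper_force: 30.0
```

>>> step_arm(
  rows=[
    [1,[0,0,10],[0,0,0]],
    [1,[0,0,18],[0,0,0]],
    [1,[0,0,24],[0,0,0]],
    [1,[0,0,28],[0,0,0]],
    [1,[0,0,30],[0,0,0]],
  ],
)

```text
clock: 23.17
tool_pos: [0.4623, -0.0622, 0.0938]
orientation: [179.9, -0.0, 9.9]
force: [0.1, -0.0, -3.0]
opening: 0.046
gripper_force: 30.0
```

```bash
python3 mo.py
```

```text
[-0.0362 -0.0172 -0.0202] [0.0284 0.0377 0.0272] [-0.03 -0.41 -3.68] 23.5667 [ 0.46209602 -0.06226845  0.09312319] [1.79939736e+02 4.06566744e-02 9.86822762e+00]
```

>>> step_arm(
  rows=[
    [1,[0,0,0],[-0.002,0.015,0]],
    [1,[0,0,0],[-0.007,0.04,0]],
    [1,[0,0,0],[-0.011,0.065,0]],
    [1,[0,0,0],[-0.016,0.09,0]],
    [1,[0,0,0],[-0.018,0.105,0]],
  ],
)

```text
clock: 23.98
tool_pos: [0.4628, -0.0621, 0.0934]
orientation: [180.0, 6.2, 9.9]
force: [0.7, 0.6, -4.6]
opening: 0.046
gripper_force: 30.0
```

>>> step_arm(
  rows=[
    [1,[0,0,0],[-0.001,0.005,0]],
    [1,[0,0,0],[-0.002,0.01,0]],
    [1,[0,0,0],[-0.003,0.015,0]],
    [1,[0,0,0],[-0.003,0.02,0]],
    [1,[0,0,0],[-0.004,0.025,0]],
  ],
)

```text
clock: 24.4
tool_pos: [0.4622, -0.0623, 0.0936]
orientation: [180.0, 7.6, 9.9]
force: [-0.2, 0.4, -4.5]
opening: 0.0458
gripper_force: 30.0
```

>>> step_arm(
  rows=[
    [1,[0,0,0],[-0.001,0.004,0]],
    [1,[0,0,0],[-0.002,0.008,0]],
    [1,[0,0,0],[-0.002,0.012,0]],
    [1,[0,0,0],[-0.003,0.016,0]],
    [1,[0,0,0],[-0.003,0.02,0]],
  ],
)

```text
clock: 24.82
tool_pos: [0.4623, -0.0622, 0.0935]
orientation: [-180.0, 8.7, 9.9]
force: [-0.1, -0.2, -3.3]
opening: 0.0456
gripper_force: 30.0
```

>>> step_arm(
  rows=[
    [1,[0,0,0],[-0.001,0.004,0]],
    [1,[0,0,0],[-0.002,0.008,0]],
    [1,[0,0,0],[-0.002,0.012,0]],
    [1,[0,0,0],[-0.003,0.016,0]],
    [1,[0,0,0],[-0.003,0.02,0]],
  ],
)

```text
clock: 25.23
tool_pos: [0.4623, -0.0622, 0.0935]
orientation: [-180.0, 9.9, 9.9]
force: [0.2, -1.2, -3.4]
opening: 0.0456
gripper_force: 30.0
```

>>> step_arm(
  rows=[
    [1,[0,0,0],[-0.001,0.005,0]],
    [1,[0,0,0],[-0.002,0.01,0]],
    [1,[0,0,0],[-0.002,0.01,0]],
    [1,[0,0,0],[-0.002,0.01,0]],
    [1,[0,0,0],[-0.002,0.01,0]],
  ],
)

```text
clock: 25.65
tool_pos: [0.4623, -0.0622, 0.0935]
orientation: [-180.0, 10.5, 9.9]
force: [0.5, -0.0, -2.5]
opening: 0.0459
gripper_force: 30.0
```

>>> step_arm(
  rows=[
    [1,[0,0,0],[0,0,0]],
    [1,[0,0,0],[0,0,0]],
    [1,[0,0,0],[0,0,0]],
    [1,[0,0,0],[0,0,0]],
    [1,[0,0,0],[0.001,-0.01,0]],
  ],
)

```text
clock: 26.07
tool_pos: [0.4626, -0.0622, 0.0934]
orientation: [180.0, 9.9, 9.9]
force: [-0.0, 0.3, -3.2]
opening: 0.0458
gripper_force: 30.0
```

>>> step_arm(
  rows=[
    [1,[0,0,0],[0.004,-0.02,0]],
    [1,[0,0,0],[0.007,-0.04,0]],
    [1,[0,0,0],[0.011,-0.06,0]],
    [1,[0,0,0],[0.014,-0.08,0]],
    [1,[0,0,0],[0.017,-0.1,0]],
  ],
)

```text
clock: 26.48
tool_pos: [0.4621, -0.0623, 0.0937]
orientation: [180.0, 3.9, 9.9]
force: [-0.5, -0.5, -3.5]
opening: 0.0457
gripper_force: 30.0
```

>>> step_arm(
  rows=[
    [1,[0,0,0],[0.004,-0.02,0]],
    [1,[0,0,0],[0.007,-0.04,0]],
    [1,[0,0,0],[0.01,-0.058,0]],
    [1,[0,0,0],[0.012,-0.07,0]],
    [1,[0,0,0],[0.012,-0.07,0]],
  ],
)

```text
clock: 26.9
tool_pos: [0.4617, -0.0623, 0.0936]
orientation: [179.9, -0.1, 9.9]
force: [-0.6, -0.1, -3.5]
opening: 0.046
gripper_force: 30.0
```

```bash
python3 mo.py
```

```text
[-0.0485 -0.0414  0.0077] [0.0195 0.0358 0.0234] [-0.51  0.12 -3.75] 27.3 [ 0.46247371 -0.06218466  0.09338576] [1.79939609e+02 1.38723278e-02 9.86873378e+00]
```

Not conclusive at 10.5°. I'll tip it a bit further (13°) and use the wrist camera to check that the tin follows the tool.

```bash
python3 - <<'E'
from h import *
shot('wrist','lev')
E
```

>>> step_arm(
  rows=[
    [1,[0,0,0],[-0.002,0.015,0]],
    [1,[0,0,0],[-0.007,0.04,0]],
    [1,[0,0,0],[-0.012,0.07,0]],
    [1,[0,0,0],[-0.017,0.1,0]],
    [1,[0,0,0],[-0.022,0.125,0]],
  ],
)

```text
clock: 27.77
tool_pos: [0.4628, -0.0621, 0.0936]
orientation: [179.9, 7.4, 9.9]
force: [0.3, 0.4, -3.9]
opening: 0.046
gripper_force: 30.0
```

>>> step_arm(
  rows=[
    [1,[0,0,0],[-0.003,0.015,0]],
    [1,[0,0,0],[-0.005,0.03,0]],
    [1,[0,0,0],[-0.008,0.045,0]],
    [1,[0,0,0],[-0.01,0.055,0]],
    [1,[0,0,0],[-0.01,0.06,0]],
  ],
)

```text
clock: 28.18
tool_pos: [0.4624, -0.0622, 0.0934]
orientation: [180.0, 10.8, 9.9]
force: [-0.2, 0.2, -3.6]
opening: 0.0459
gripper_force: 30.0
```

>>> step_arm(
  rows=[
    [1,[0,0,0],[-0.001,0.006,0]],
    [1,[0,0,0],[-0.002,0.012,0]],
    [1,[0,0,0],[-0.003,0.018,0]],
    [1,[0,0,0],[-0.004,0.024,0]],
    [1,[0,0,0],[-0.005,0.03,0]],
  ],
)

```text
clock: 28.6
tool_pos: [0.4623, -0.0622, 0.0936]
orientation: [180.0, 12.5, 9.9]
force: [0.2, -0.1, -3.7]
opening: 0.046
gripper_force: 30.0
```

```bash
python3 mo.py; python3 - <<'E'
from h import *
b,_=shot('wrist','tilt'); s,_=shot('scene','sctilt'); a=cv2.imread('pics/lev.png')[:,:,::-1]
cv2.imwrite('pics/cmp.png',np.hstack([cv2.resize(x[130:400,180:460],(400,386)) for x in (a,b)])[:,:,::-1])
E
```

```text
[ 0.1321 -1.0528  0.0033] [0.0314 0.0481 0.0331] [ 0.05 -0.14 -3.76] 29.0 [ 0.46224301 -0.06222632  0.09353446] [179.96761769  12.49277614   9.87443091]
```

View pics/cmp.png

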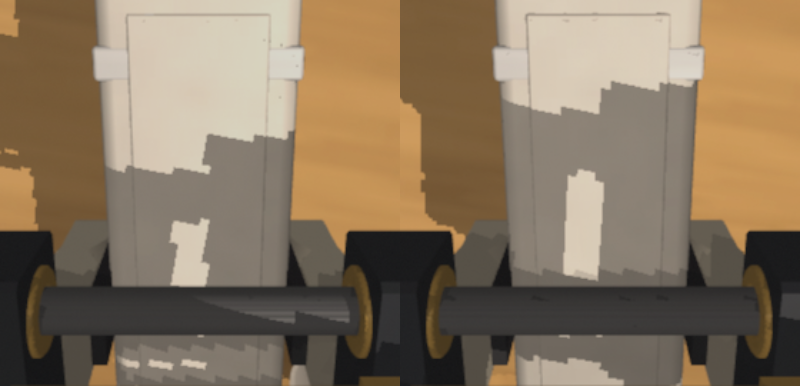

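The tin is rigid in the pads: the straps at (115,63) and (285,63) sit in the same place in both halves. I'll read the moment level, then tilt the other way.

>>> step_arm(
  rows=[
    [1,[0,0,0],[0.004,-0.02,0]],
    [1,[0,0,0],[0.008,-0.045,0]],
    [1,[0,0,0],[0.012,-0.07,0]],
    [1,[0,0,0],[0.017,-0.095,0]],
    [1,[0,0,0],[0.021,-0.12,0]],
  ],
)

```text
clock: 29.52
tool_pos: [0.4621, -0.0623, 0.0936]
orientation: [180.0, 5.4, 9.9]
force: [-0.4, 0.2, -3.9]
opening: 0.0458
gripper_force: 30.0
```

>>> step_arm(
  rows=[
    [1,[0,0,0],[0.004,-0.025,0]],
    [1,[0,0,0],[0.008,-0.05,0]],
    [1,[0,0,0],[0.013,-0.075,0]],
    [1,[0,0,0],[0.016,-0.095,0]],
    [1,[0,0,0],[0.016,-0.095,0]],
  ],
)

```text
clock: 29.93
tool_pos: [0.4612, -0.0625, 0.0937]
orientation: [180.0, -0.1, 9.9]
force: [0.2, 0.8, -4.1]
opening: 0.0459
gripper_force: 30.0
```

```bash
python3 mo.py;python3 mo.py
```

```text
[-0.0406 -0.0474  0.0029] [0.0266 0.0393 0.0217] [-0.06  0.07 -3.86] 30.3333 [ 0.46247021 -0.06220831  0.09333903] [1.79938568e+02 2.29891366e-02 9.87159972e+00]
[-0.0468 -0.0151  0.0107] [0.03   0.0388 0.0358] [-0.04  0.01 -3.52] 30.7333 [ 0.46235464 -0.06222812  0.09351153] [ 1.79941278e+02 -4.77194707e-03  9.87537930e+00]
```

No shift yet. Tilting the other way, and slowly further.

>>> step_arm(
  rows=[
    [1,[0,0,0],[0.003,-0.02,0]],
    [1,[0,0,0],[0.008,-0.045,0]],
    [1,[0,0,0],[0.013,-0.075,0]],
    [1,[0,0,0],[0.018,-0.105,0]],
    [1,[0,0,0],[0.023,-0.13,0]],
  ],
)

```text
clock: 31.15
tool_pos: [0.4621, -0.0623, 0.0935]
orientation: [180.0, -7.6, 9.9]
force: [-0.1, -0.6, -4.3]
opening: 0.0459
gripper_force: 30.0
```

>>> step_arm(
  rows=[
    [1,[0,0,0],[0.002,-0.01,0]],
    [1,[0,0,0],[0.004,-0.02,0]],
    [1,[0,0,0],[0.006,-0.03,0]],
    [1,[0,0,0],[0.008,-0.04,0]],
    [1,[0,0,0],[0.009,-0.05,0]],
  ],
)

```text
clock: 31.57
tool_pos: [0.4626, -0.0622, 0.0935]
orientation: [180.0, -10.5, 9.9]
force: [0.9, -0.3, -3.6]
opening: 0.0454
gripper_force: 30.0
```

>>> step_arm(
  rows=[
    [1,[0,0,0],[0.001,-0.008,0]],
    [1,[0,0,0],[0.003,-0.016,0]],
    [1,[0,0,0],[0.004,-0.024,0]],
    [1,[0,0,0],[0.006,-0.032,0]],
    [1,[0,0,0],[0.007,-0.04,0]],
  ],
)

```text
clock: 31.98
tool_pos: [0.4623, -0.0622, 0.0935]
orientation: [180.0, -12.8, 9.9]
force: [0.5, 0.6, -3.4]
opening: 0.0461
gripper_force: 30.0
```

>>> step_arm(
  rows=[
    [1,[0,0,0],[0.001,-0.008,0]],
    [1,[0,0,0],[0.003,-0.016,0]],
    [1,[0,0,0],[0.004,-0.024,0]],
    [1,[0,0,0],[0.006,-0.032,0]],
    [1,[0,0,0],[0.007,-0.04,0]],
  ],
)

```text
clock: 32.4
tool_pos: [0.4623, -0.0622, 0.0935]
orientation: [180.0, -15.2, 9.9]
force: [-0.3, 1.2, -4.3]
opening: 0.0456
gripper_force: 30.0
```

```bash
python3 mo.py
```

```text
[-0.2624  1.2123 -0.0084] [0.0269 0.0958 0.032 ] [-0.24 -0.21 -3.53] 32.8 [ 0.46250917 -0.06216391  0.09355283] [179.98423924 -15.13671541   9.87290258]
```

The spread of My is unusually large here, so the slug may be moving. Reading again.

```bash
python3 mo.py
```

```text
[-2.736e-01  1.200e+00  6.000e-04] [0.0344 0.0316 0.02  ] [-0.11 -0.09 -3.8 ] 33.2 [ 0.46234326 -0.06223953  0.09349629] [179.98435392 -15.13227148   9.86716727]
```

>>> step_arm(
  rows=[
    [1,[0,0,0],[-0.004,0.025,0]],
    [1,[0,0,0],[-0.009,0.055,0]],
    [1,[0,0,0],[-0.014,0.085,0]],
    [1,[0,0,0],[-0.02,0.115,0]],
    [1,[0,0,0],[-0.025,0.145,0]],
  ],
)

```text
clock: 33.62
tool_pos: [0.4625, -0.0621, 0.0936]
orientation: [-180.0, -6.6, 9.9]
force: [-0.3, 0.2, -3.2]
opening: 0.0458
gripper_force: 30.0
```

>>> step_arm(
  rows=[
    [1,[0,0,0],[-0.005,0.03,0]],
    [1,[0,0,0],[-0.01,0.06,0]],
    [1,[0,0,0],[-0.015,0.085,0]],
    [1,[0,0,0],[-0.02,0.115,0]],
    [1,[0,0,0],[-0.02,0.115,0]],
  ],
)

```text
clock: 34.03
tool_pos: [0.4637, -0.0619, 0.0935]
orientation: [180.0, 0.0, 9.9]
force: [0.8, 0.9, -4.1]
opening: 0.0459
gripper_force: 30.0
```

```bash
python3 mo.py
```

```text
[-0.0581  0.0072  0.0028] [0.034  0.0249 0.0389] [-0.16  0.13 -3.82] 34.4333 [ 0.46209233 -0.06227073  0.09363195] [-1.79998797e+02 -4.62026614e-02  9.86655759e+00]
```

R is sound: no shift after 12.5° one way and 15° the other. The earlier tins only saw 12°, and L is marginally the more suspect of the two, so R goes back and I re-test L with a larger tilt.

>>> step_arm(
  rows=[
    [1,[0,0,-10],[0,0,0]],
    [1,[0,0,-26],[0,0,0]],
    [1,[0,0,-42],[0,0,0]],
    [1,[0,0,-56],[0,0,0]],
    [1,[0,0,-66],[0,0,0]],
  ],
)

```text
clock: 34.85
tool_pos: [0.4618, -0.0623, 0.0266]
orientation: [180.0, 0.0, 9.9]
force: [-0.5, -0.1, -3.3]
opening: 0.0459
gripper_force: 30.0
```

>>> step_arm(
  rows=[
    [1,[0,0,-6],[0,0,0]],
    [1,[0,0,-11],[0,0,0]],
    [1,[0,0,-13],[0,0,0]],
    [0,[0,0,-13],[0,0,0]],
    [0,[0,0,-13],[0,0,0]],
  ],
)

```text
clock: 35.27
tool_pos: [0.4632, -0.0621, 0.0152]
orientation: [180.0, -0.1, 9.9]
force: [-0.1, -0.3, 0.4]
opening: 0.0542
gripper_force: 0.0
```

>>> step_arm(
  rows=[
    [0,[0,0,0],[0,0,0]],
    [0,[0,0,0],[0,0,0]],
    [0,[0,0,15],[0,0,0]],
    [0,[0,0,50],[0,0,0]],
    [0,[0,0,85],[0,0,0]],
  ],
)

```text
clock: 35.68
tool_pos: [0.4613, -0.0625, 0.1001]
orientation: [180.0, 0.1, 9.9]
force: [0.8, 1.3, -0.5]
opening: 0.0852
gripper_force: 0.0
```

>>> step_arm(
  rows=[
    [0,[3,20,10],[0,0,-0.02]],
    [0,[8,57,15],[0,0,-0.05]],
    [0,[14,96,20],[0,0,-0.08]],
    [0,[20,136,20],[0,0,-0.11]],
    [0,[25,176,20],[0,0,-0.14]],
  ],
)

```text
clock: 36.1
tool_pos: [0.4878, 0.1158, 0.1209]
orientation: [-179.9, -0.2, 1.7]
force: [1.3, 1.0, -1.2]
opening: 0.0874
gripper_force: 0.0
```

>>> step_arm(
  rows=[
    [0,[6,40,0],[0,0,-0.03]],
    [0,[12,80,0],[0,0,-0.06]],
    [0,[17,120,0],[0,0,-0.09]],
    [0,[23,155,0],[0,0,-0.11]],
    [0,[26,180,-5],[0,0,-0.122]],
  ],
)

```text
clock: 36.52
tool_pos: [0.5144, 0.2976, 0.1159]
orientation: [-179.9, -0.2, -5.1]
force: [0.9, -1.0, 1.1]
opening: 0.0875
gripper_force: 0.0
```

>>> step_arm(
  rows=[
    [0,[0,0,-10],[0,0,0]],
    [0,[0,0,-10],[0,0,0]],
    [0,[0,0,-40],[0,0,0]],
    [0,[0,0,-65],[0,0,0]],
    [0,[0,0,-80],[0,0,0]],
  ],
)

```text
clock: 36.93
tool_pos: [0.5123, 0.292, 0.0329]
orientation: [179.9, 0.1, -5.2]
force: [0.3, -0.6, -0.5]
opening: 0.0872
gripper_force: 0.0
```

```bash
python3 ob.py
```

```text
clock 36.9333
tool_pos [0.5123 0.292  0.0329]
orientation [ 1.799202e+02  7.710000e-02 -5.205100e+00]
force [ 0.3421 -0.6037 -0.4692]
moment [-0.1074  0.0592  0.0188]
opening 0.0872
gripper_force 0.0
```

>>> step_arm(
  rows=[
    [0,[0,0,-10],[0,0,0]],
    [0,[0,0,-18],[0,0,0]],
    [0.5,[0,0,-20],[0,0,0]],
    [1,[0,0,-20],[0,0,0]],
    [1,[0,0,-20],[0,0,0]],
  ],
)

```text
clock: 37.35
tool_pos: [0.5139, 0.294, 0.0155]
orientation: [-179.9, -0.1, -5.1]
force: [0.2, 0.3, -0.3]
opening: 0.0734
gripper_force: 0.0
```

>>> step_arm(
  rows=[
    [1,[0,0,0],[0,0,0]],
    [1,[0,0,0],[0,0,0]],
    [1,[0,0,0],[0,0,0]],
    [1,[0,0,0],[0,0,0]],
    [1,[0,0,0],[0,0,0]],
  ],
)

```text
clock: 37.77
tool_pos: [0.5135, 0.294, 0.0149]
orientation: [-180.0, -0.0, -5.1]
force: [-1.0, 0.3, 2.8]
opening: 0.046
gripper_force: 30.0
```

>>> step_arm(
  rows=[
    [1,[0,0,5],[0,0,0]],
    [1,[0,0,17],[0,0,0]],
    [1,[0,0,32],[0,0,0]],
    [1,[0,0,48],[0.002,0.025,0]],
    [1,[0,0,60],[0.005,0.055,0]],
  ],
)

```text
clock: 38.18
tool_pos: [0.5124, 0.2937, 0.0755]
orientation: [180.0, 3.2, -5.1]
force: [0.0, 0.6, -3.5]
opening: 0.0459
gripper_force: 30.0
```

>>> step_arm(
  rows=[
    [1,[0,0,10],[0.002,0.025,0]],
    [1,[0,0,16],[0.005,0.05,0]],
    [1,[0,0,20],[0.007,0.075,0]],
    [1,[0,0,20],[0.008,0.09,0]],
    [1,[0,0,20],[0.009,0.1,0]],
  ],
)

```text
clock: 38.6
tool_pos: [0.5133, 0.2936, 0.0942]
orientation: [180.0, 9.0, -5.2]
force: [0.7, -0.1, -3.7]
opening: 0.0465
gripper_force: 30.0
```

>>> step_arm(
  rows=[
    [1,[0,0,0],[0.001,0.01,0]],
    [1,[0,0,0],[0.002,0.02,0]],
    [1,[0,0,0],[0.003,0.03,0]],
    [1,[0,0,0],[0.004,0.04,0]],
    [1,[0,0,0],[0.005,0.05,0]],
  ],
)

```text
clock: 39.02
tool_pos: [0.5131, 0.2938, 0.0943]
orientation: [-180.0, 11.8, -5.1]
force: [-0.2, 0.4, -2.5]
opening: 0.0465
gripper_force: 30.0
```

>>> step_arm(
  rows=[
    [1,[0,0,0],[0.001,0.01,0]],
    [1,[0,0,0],[0.002,0.02,0]],
    [1,[0,0,0],[0.003,0.03,0]],
    [1,[0,0,0],[0.004,0.04,0]],
    [1,[0,0,0],[0.005,0.05,0]],
  ],
)

```text
clock: 39.43
tool_pos: [0.5134, 0.2938, 0.0945]
orientation: [-179.9, 14.7, -5.1]
force: [0.3, -0.8, -3.4]
opening: 0.0457
gripper_force: 30.0
```

>>> step_arm(
  rows=[
    [1,[0,0,0],[0.001,0.008,0]],
    [1,[0,0,0],[0.001,0.015,0]],
    [1,[0,0,0],[0.002,0.022,0]],
    [1,[0,0,0],[0.002,0.022,0]],
    [1,[0,0,0],[0.002,0.022,0]],
  ],
)

```text
clock: 39.85
tool_pos: [0.5134, 0.2937, 0.0944]
orientation: [-179.9, 15.9, -5.1]
force: [-0.1, -1.3, -3.5]
opening: 0.0459
gripper_force: 30.0
```

```bash
sed -i 's/^print/if 1: np.set_printoptions(suppress=True);print(np.round(np.array(M)[:,1],2));print/' mo.py; python3 mo.py
```

```text
[-1.13 -1.01 -1.16 -1.16 -1.2  -1.18 -1.17 -1.21]
[-0.1646 -1.1527  0.0151] [0.0446 0.0592 0.0322] [ 0.04 -0.1  -3.36] 40.25 [0.51324513 0.2938196  0.09456309] [-179.93662616   15.92369884   -5.12537014]
```

>>> step_arm(
  rows=[
    [1,[0,0,0],[-0.002,-0.025,0]],
    [1,[0,0,0],[-0.005,-0.055,0]],
    [1,[0,0,0],[-0.007,-0.085,0]],
    [1,[0,0,0],[-0.01,-0.115,0]],
    [1,[0,0,0],[-0.013,-0.145,0]],
  ],
)

```text
clock: 40.67
tool_pos: [0.5133, 0.2938, 0.0946]
orientation: [-179.9, 7.5, -5.1]
force: [0.5, -1.0, -3.4]
opening: 0.0456
gripper_force: 30.0
```

>>> step_arm(
  rows=[
    [1,[0,0,0],[-0.003,-0.03,0]],
    [1,[0,0,0],[-0.006,-0.065,0]],
    [1,[0,0,0],[-0.009,-0.1,0]],
    [1,[0,0,0],[-0.012,-0.132,0]],
    [1,[0,0,0],[-0.012,-0.132,0]],
  ],
)

```text
clock: 41.08
tool_pos: [0.5121, 0.2935, 0.0947]
orientation: [-180.0, -0.1, -5.1]
force: [-0.9, -0.4, -3.6]
opening: 0.0459
gripper_force: 30.0
```

```bash
python3 mo.py
```

```text
[0.14 0.07 0.08 0.06 0.06 0.08 0.08 0.04]
[-0.0269  0.0768  0.024 ] [0.033  0.0278 0.0204] [ 0.03  0.28 -3.61] 41.4833 [0.51368524 0.29370726 0.09436736] [-179.9516702     0.01225611   -5.16521285]
```

The moment is now +0.077 (baseline about −0.015), so the left tin holds the loose slug. I'll carry it gently to a viewing pose beside the nest.

>>> step_arm(
  rows=[
    [1,[0,-5,5],[0,0,0]],
    [1,[0,-16,15],[0,0,-0.01]],
    [1,[0,-33,27],[0,0,-0.02]],
    [1,[0,-56,40],[0,0,-0.03]],
    [1,[0,-82,52],[0,0,-0.04]],
  ],
)

```text
clock: 41.9
tool_pos: [0.5134, 0.2102, 0.1484]
orientation: [-179.9, -0.1, -7.4]
force: [1.7, -0.7, -3.2]
opening: 0.0457
gripper_force: 30.0
```

>>> step_arm(
  rows=[
    [1,[0,-28,12],[0,0,-0.015]],
    [1,[0,-56,22],[0,0,-0.03]],
    [1,[0,-84,32],[0,0,-0.045]],
    [1,[0,-112,40],[0,0,-0.06]],
    [1,[1,-140,46],[0,0,-0.075]],
  ],
)

```text
clock: 42.32
tool_pos: [0.5138, 0.0691, 0.195]
orientation: [-179.9, -0.1, -11.8]
force: [0.3, -0.4, -3.8]
opening: 0.0459
gripper_force: 30.0
```

>>> step_arm(
  rows=[
    [1,[0,-28,3],[0,0,-0.015]],
    [1,[0,-56,6],[0,0,-0.03]],
    [1,[0,-84,7],[0,0,-0.045]],
    [1,[0,-110,7],[0,0,-0.055]],
    [1,[1,-133,7],[0,0,-0.065]],
  ],
)

```text
clock: 42.73
tool_pos: [0.5141, -0.0641, 0.2013]
orientation: [-179.9, -0.1, -15.6]
force: [1.0, 0.6, -4.2]
opening: 0.0456
gripper_force: 30.0
```

>>> step_arm(
  rows=[
    [1,[0,-20,0],[0,0,0]],
    [1,[0,-36,0],[0,0,0]],
    [1,[0,-49,0],[0,0,0]],
    [1,[0,-58,0],[0,0,0]],
    [1,[0,-63,0],[0,0,0]],
  ],
)

```text
clock: 43.15
tool_pos: [0.5146, -0.126, 0.2006]
orientation: [-179.9, -0.1, -15.6]
force: [0.2, -0.4, -3.6]
opening: 0.0458
gripper_force: 30.0
```

```bash
python3 mo.py; python3 - <<'E'
from h import *
im,m=shot('wrist','nest');o=ctrl.get_obs();print(o['tool_pos'],o['orientation'],m)
E
```

```text
[0.06 0.06 0.07 0.1  0.13 0.1  0.05 0.09]
[ 0.0121  0.0826 -0.0079] [0.0388 0.0265 0.033 ] [-0.15 -0.07 -3.51] 43.55 [ 0.51539912 -0.12361298  0.19952987] [-179.94375473   -0.00928978  -15.39229517]
[ 0.51537142 -0.12365718  0.19947238] [-1.79946118e+02 -1.82891542e-03 -1.53947461e+01] {'intrinsics': array([[373.61038821,   0.        , 319.01855584],
       [  0.        , 373.61038821, 238.08977956],
       [  0.        ,   0.        ,   1.        ]]), 'R': array([[-0.26598047, -0.96397634, -0.00200369],
       [-0.92194426,  0.25377478,  0.29260408],
       [-0.28155492,  0.07967426, -0.95623158]]), 't': array([0.0192446 , 0.47867419, 0.51963204])}
```

View pics/nest.png

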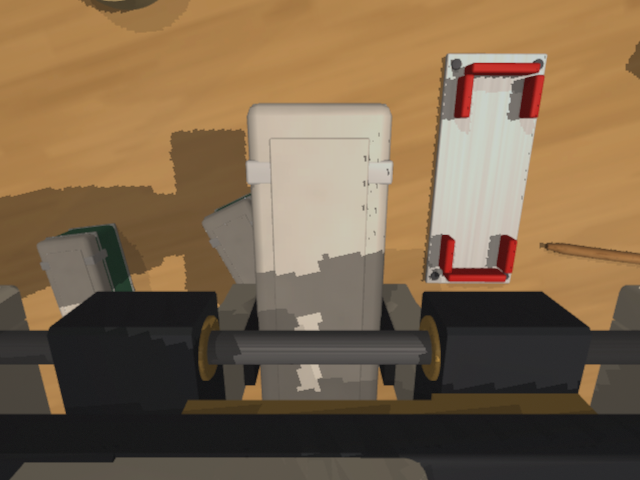

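The wrist view shows the whole nest, with plate corners at about (447,54), (547,54), (510,282) and (428,282). The held tin's far edge is at row ≈104, between columns 248 and 391. I'll measure both.

```bash
cat > nest.py <<'E'
import sys
from h import *
def run(im,m,T,yaw):
    hsv=cv2.cvtColor(im,cv2.COLOR_RGB2HSV); H,S,V=[hsv[...,i].astype(int) for i in range(3)]
    red=((S>150)&((H<6)|(H>174))&(V>70)); w=((S<75)&(V>110))|red
    w[:, :415]=0; w[290:]=0; w=w.astype(np.uint8); w=cv2.morphologyEx(w,cv2.MORPH_CLOSE,np.ones((7,7)))
    c=max(cv2.findContours(w,0,2)[0],key=cv2.contourArea)
    P=ray(m,c[:,0],.006)[:,:2]*1000; r=cv2.minAreaRect(P.astype(np.float32)); print('plate',r)
    # red cheek tops: upper-face brightness
    q=red.astype(np.uint8); q[:,:415]=0; q[290:]=0
    ys,xs=np.nonzero(q); Pr=ray(m,np.c_[xs,ys],.026)[:,:2]*1000
    print('red box',cv2.minAreaRect(Pr.astype(np.float32)))
    # tin far edge
    lidz=T[2]-.0149+.05; rows=[]
    for u in range(285,360,5):
        col=((S<75)&(V>150))[60:150,u]; rows.append((u,60+np.argmax(col)))
    E=ray(m,rows,lidz)[:,:2]*1000-np.array(T[:2])*1000
    a=np.radians(yaw); ax=np.array([np.cos(a),np.sin(a)])
    ux=[]
    for v in range(115,155,5):
        s=np.nonzero(((S<75)&(V>110))[v,200:410])[0]+200; ux.append(ray(m,[(s[0],v),(s[-1],v)],lidz)[:,:2].mean(0)*1000-np.array(T[:2])*1000)
    ux=np.array(ux)
    print('far edge along tool x',np.median(E@ax),'rows',rows[0],rows[-1],'side mid (tool-left)',np.median(ux@np.array([-ax[1],ax[0]])), 'yaw tin', np.degrees(np.arctan2(*np.polyfit(ux@ax,ux@np.array([-ax[1],ax[0]]),1)[:1],1)))
E
python3 - <<'E'
from nest import *
im=cv2.imread('pics/nest.png')[:,:,::-1].copy()
m=ctrl.camera_model('wrist'); o=ctrl.get_obs()
run(im,m,o['tool_pos'],o['orientation'][2])
E
```

```text
plate ((506.1240234375, -276.7889404296875), (85.67797088623047, 211.82701110839844), 74.37590789794922)
red box ((506.73382568359375, -273.6855163574219), (69.89836120605469, 191.2400360107422), 74.37590789794922)
far edge along tool x 85.34345433645994 rows (285, np.int64(105)) (355, np.int64(106)) side mid (tool-left) 0.8381844445985975 yaw tin -0.868354422590624
```

>>> step_arm(
  rows=[
    [1,[0,-6,0],[0,0,0]],
    [1,[-1,-19,-5],[0,0,0]],
    [1,[-2,-37,-15],[0,0,0]],
    [1,[-3,-59,-30],[0,0,0]],
    [1,[-5,-83,-47],[0,0,-0.003]],
  ],
)

```text
clock: 44.02
tool_pos: [0.5112, -0.2079, 0.1528]
orientation: [-179.9, -0.1, -15.5]
force: [1.3, 0.7, -3.3]
opening: 0.0458
gripper_force: 30.0
```

>>> step_arm(
  rows=[
    [1,[-1,-23,-17],[0,0,0]],
    [1,[-2,-42,-35],[0,0,0]],
    [1,[-3,-57,-53],[0,0,0]],
    [1,[-4,-66,-70],[0,0,0]],
    [1,[-4,-70.5,-84],[0,0,0]],
  ],
)

```text
clock: 44.43
tool_pos: [0.5056, -0.2792, 0.0669]
orientation: [-180.0, 0.1, -15.7]
force: [-0.1, 1.0, -3.4]
opening: 0.0462
gripper_force: 30.0
```

>>> step_arm(
  rows=[
    [1,[0,0,-5],[0,0,0]],
    [1,[0,0,-9],[0,0,0]],
    [1,[0,0,-11],[0,0,0]],
    [1,[0,0,-11],[0,0,0]],
    [1,[0,0,-11],[0,0,0]],
  ],
)

```text
clock: 44.85
tool_pos: [0.507, -0.2775, 0.0584]
orientation: [-179.9, -0.1, -15.6]
force: [0.3, 0.4, -4.0]
opening: 0.0461
gripper_force: 30.0
```

```bash
python3 - <<'E'
from h import *
im,m=shot('wrist','near');o=ctrl.get_obs();print(o['clock'],o['tool_pos'],o['orientation'])
K=np.array(m['intrinsics']);R=np.array(m['R']);t=np.array(m['t'])
a=np.radians(-15.6);ax=np.array([np.cos(a),np.sin(a)]);ay=np.array([-ax[1],ax[0]]);C=np.array([.5061,-.2768])
for x,y,z in((.089,.025,.026),(.089,-.025,.026),(.107,.043,.006),(.107,-.043,.006)):
    p=K@(R@np.r_[C+ax*x+ay*y,z]+t);print(p[:2]/p[2])
E
```

```text
44.9 [ 0.50708283 -0.27746928  0.05847524] [-1.79942935e+02 -1.02978961e-01 -1.55699791e+01]
[268.24292852 106.73610177]
[372.46421589 106.73178055]
[237.17262006  71.61880622]
[403.54067612  71.58283642]
```

View pics/near.png

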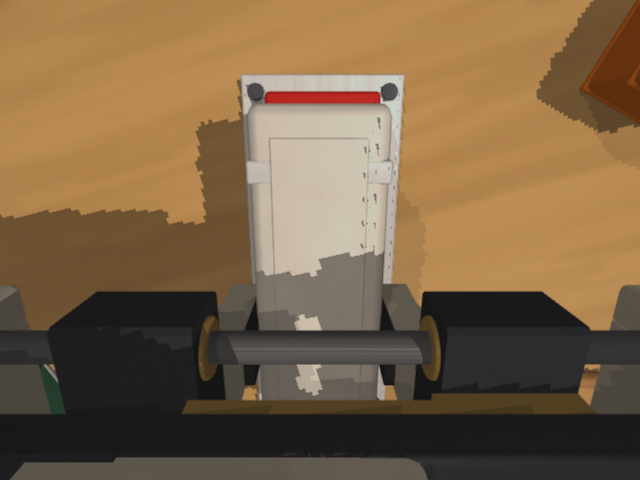

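The wrist view shows the tin over the nest. The plate's far corners are at (242,75) and (404,75), the far red cheek spans (265–380, 92–104) and the tin's far edge is at row ≈104. I'll compute the residual offset.

```bash
python3 - <<'E'
from h import *
im=cv2.imread('pics/near.png')[:,:,::-1].copy(); m=ctrl.camera_model('wrist');o=ctrl.get_obs();T=o['tool_pos']
hsv=cv2.cvtColor(im,cv2.COLOR_RGB2HSV).astype(int);H,S,V=hsv[...,0],hsv[...,1],hsv[...,2]
wood=(S>90)&(H>8)&(H<25); red=(S>150)&((H<6)|(H>174))
a=np.radians(o['orientation'][2]);ax=np.array([np.cos(a),np.sin(a)]);ay=np.array([-ax[1],ax[0]])
def loc(uv,z): d=(ray(m,uv,z)[:,:2]-T[:2])*1000; return np.c_[d@ax,d@ay]
cols=range(275,375,5)
pl=[(u,40+np.argmax(~wood[40:100,u])-.5) for u in cols]
rt=[(u,80+np.argmax(red[80:110,u])-.5) for u in cols]
rb=[(u,125-np.argmax(red[125:85:-1,u])+.5) for u in cols]
for n,e,z in(('plate far',pl,.006),('red top far',rt,.026),('tin far',rb,T[2]-.0149+.05)):
    L=loc(e,z);print(n,np.median(L[:,0]).round(2),'slope deg',np.degrees(np.polyfit(L[:,1],L[:,0],1)[0]).round(2),np.median([p[1] for p in e]))
r=[];q=[]
for v in range(78,90):
    s=np.nonzero(~wood[v,200:450])[0]+200;r.append(loc([(s[0]-.5,v),(s[-1]+.5,v)],.006)[:,1])
for v in range(95,101):
    s=np.nonzero(red[v])[0];q.append(loc([(s[0]-.5,v),(s[-1]+.5,v)],.026)[:,1])
print('plate sides',np.median(r,0),'mid',np.median(r,0).mean(),' red',np.median(q,0),np.median(q,0).mean())
t=[]
for v in range(120,155,5):
    s=np.nonzero((S[v]<60)&(V[v]>150))[0]; s=s[(s>244)&(s<394)]; t.append((v,s[0],s[-1]))
print(t[::2]); print('tin sides',np.median([loc([(x-.5,v),(y+.5,v)],T[2]-.0149+.05)[:,1] for v,x,y in t],0))
E
```

```text
plate far 105.04 slope deg 0.04 73.5
red top far 94.76 slope deg 0.04 91.5
tin far 86.27 slope deg 0.04 102.5
plate sides [ 42.02273828 -43.13207341] mid -0.5546675642053884  red [ 26.91329742 -27.87993984] -0.48332121145509177
[(120, np.int64(250), np.int64(393)), (130, np.int64(251), np.int64(393)), (140, np.int64(251), np.int64(393)), (150, np.int64(252), np.int64(393))]
tin sides [ 22.53941526 -22.69142019]
```

>>> step_arm(
  rows=[
    [1,[-0.9,0,-3],[0,0,0]],
    [1,[-0.9,0,-9],[0,0,0]],
    [1,[-0.9,0,-15],[0,0,0]],
    [1,[-0.9,0,-20],[0,0,0]],
    [1,[-0.9,0,-24],[0,0,0]],
  ],
)

```text
clock: 45.32
tool_pos: [0.505, -0.2776, 0.0325]
orientation: [-179.9, 0.0, -15.6]
force: [0.2, 0.4, -2.9]
opening: 0.0456
gripper_force: 30.0
```

>>> step_arm(
  rows=[
    [1,[0,0,-3],[0,0,0]],
    [1,[0,0,-6],[0,0,0]],
    [1,[0,0,-9],[0,0,0]],
    [1,[0,0,-11],[0,0,0]],
    [1,[0,0,-11],[0,0,0]],
  ],
)

```text
clock: 45.73
tool_pos: [0.5052, -0.2777, 0.022]
orientation: [-179.9, 0.0, -15.6]
force: [-0.1, 0.4, -3.4]
opening: 0.0461
gripper_force: 30.0
```

```bash
python3 ob.py
```

```text
clock 45.7333
tool_pos [ 0.5052 -0.2777  0.022 ]
orientation [-1.799472e+02  3.120000e-02 -1.562280e+01]
force [-0.0886  0.4362 -3.4194]
moment [ 0.0183  0.1113 -0.0231]
opening 0.0461
gripper_force 29.9995
```

>>> step_arm(
  rows=[
    [1,[0,0,-0.4],[0,0,0]],
    [1,[0,0,-0.8],[0,0,0]],
    [1,[0,0,-1.2],[0,0,0]],
    [1,[0,0,-1.2],[0,0,0]],
    [1,[0,0,-1.2],[0,0,0]],
  ],
)

```text
clock: 46.15
tool_pos: [0.5055, -0.2777, 0.0214]
orientation: [-179.9, -0.0, -15.6]
force: [0.2, 0.1, -3.0]
opening: 0.0461
gripper_force: 30.0
```

>>> step_arm(
  rows=[
    [1,[0,0,0],[0,0,0]],
    [0.9,[0,0,0],[0,0,0]],
    [0,[0,0,0],[0,0,0]],
    [0,[0,0,0],[0,0,0]],
    [0,[0,0,0],[0,0,0]],
  ],
)

```text
clock: 46.57
tool_pos: [0.506, -0.2779, 0.0218]
orientation: [-180.0, -0.1, -15.6]
force: [0.5, 0.5, -0.4]
opening: 0.0603
gripper_force: 0.0
```

>>> step_arm(
  rows=[
    [0,[0,0,0],[0,0,0]],
    [0,[0,0,0],[0,0,0]],
    [0,[0,0,8],[0,0,0]],
    [0,[0,0,25],[0,0,0]],
    [0,[0,0,55],[0,0,0]],
  ],
)

```text
clock: 46.98
tool_pos: [0.5034, -0.2772, 0.0747]
orientation: [-180.0, 0.3, -15.6]
force: [-0.0, -0.9, -0.2]
opening: 0.0868
gripper_force: 0.0
```

>>> step_arm(
  rows=[
    [0,[0,0,40],[0,0,0]],
    [0,[0,0,80],[0,0,0]],
    [0,[0,0,115],[0,0,0]],
    [0,[-15,0,130],[0,0,0]],
    [0,[-15,0,130],[0,0,0]],
  ],
)

```text
clock: 47.4
tool_pos: [0.4911, -0.2784, 0.212]
orientation: [-180.0, -0.5, -15.6]
force: [-0.3, 0.3, -0.7]
opening: 0.0877
gripper_force: 0.0
```

>>> step_arm(
  rows=[
    [0,[0,0,0],[0,0,0]],
    [0,[0,0,0],[0,0,0]],
    [0,[0,0,0],[0,0,0]],
    [0,[0,0,0],[0,0,0]],
    [0,[0,0,0],[0,0,0]],
  ],
)

```text
clock: 47.82
tool_pos: [0.4902, -0.2776, 0.2051]
orientation: [-180.0, 0.1, -15.6]
force: [-0.3, -0.4, 0.1]
opening: 0.0874
gripper_force: 0.0
```

```bash
python3 - <<'E'
from h import *
im,m=shot('wrist','placed');o=ctrl.get_obs();print(o['tool_pos'],o['orientation'],o['force'])
try: print(lid(im,m,(320,203),.056))
except Exception as e: print(e)
t,mt=shot('top','topend')
a=cv2.resize(im[:, 120:520],(400,480)); b=cv2.resize(t[160:360,140:420],(400,286)); b=np.vstack([b,np.zeros((194,400,3),np.uint8)])
cv2.imwrite('pics/end.png',np.hstack([a,b])[:,:,::-1])
E
```

```text
[ 0.49029853 -0.27765397  0.20533275] [-1.79956860e+02  9.16692231e-02 -1.56135176e+01] [ 0.23251747 -0.10079684 -0.90508463]
[ 505.1 -284.   175.3   61.7  -15.6]
```

View pics/end.png

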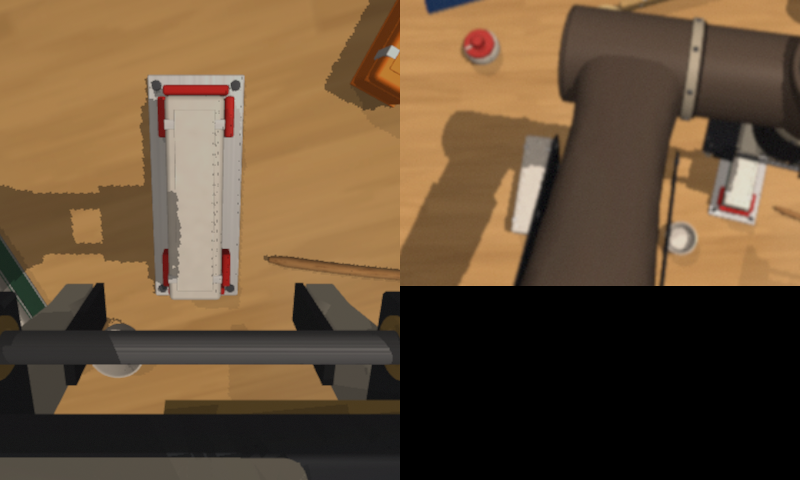

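The picture shows the tin between the cheeks: side cheeks at (162,115), (229,115), (166,268) and (226,268), far cheek at (196,90), with the near cheek hidden by lid parallax. The cup and timer are undisturbed. One numeric check of the lid length and centre at z=0.056.

```bash
python3 - <<'E'
from h import *
im=cv2.imread('pics/placed.png')[:,:,::-1].copy(); m=ctrl.camera_model('wrist')
g=cv2.cvtColor(im,cv2.COLOR_RGB2HSV).astype(int); S=g[...,1]
a=np.radians(-15.6);ax=np.array([np.cos(a),np.sin(a)]);ay=np.array([-ax[1],ax[0]]);C=np.array([506.,-277.])
for u in (305,315,325):
    v=np.nonzero(S[80:305,u]<75)[0]+80
    P=ray(m,[(u,v[0]-.5),(u,v[-1]+.5)],.056)[:,:2]*1000; d=(P-C)@ax
    print(u,v[0],v[-1],'ends',d.round(1),'len',(d[0]-d[1]).round(1),'mid',d.mean().round(1))
for v in (115,125,265):   # between red cheeks
    r=(S[v]>150)&((g[v,:,0]<6)|(g[v,:,0]>174)); x=np.nonzero(r[250:380])[0]+250; gap=np.argmax(np.diff(x))
    P=ray(m,[(x[gap]+.5,v),(x[gap+1]-.5,v)],.056)[:,:2]*1000; print(v,x[gap],x[gap+1],((P-C)@ay).round(1))
E
```

```text
305 80 299 ends [ 97.1 -87.1] len 184.2 mid 5.0
315 80 299 ends [ 97.1 -87.1] len 184.2 mid 5.0
325 80 299 ends [ 97.1 -87.1] len 184.2 mid 5.0
115 283 345 [ 24.  -23.6]
125 283 346 [ 24.2 -24.5]
265 287 342 [ 24.1 -23.3]
```

The lid runs from about +84 mm (below the far red cheek, row ≈96) to −87 mm. That gives a length of about 171 mm, so the tin is level at the expected height, with its middle within about 1.5 mm of the nest's. Handing in.

```bash
python3 -c "
from plant import ctrl
print(ctrl.close_job())"
```

```text
the job is handed in; nothing more can be done
None
```

The loose slug was in the left-hand tin, which now lies lid up and fully down in the quarantine nest. The two sound tins are back where they lay, and I handed the job in at about 48 s; no verdict came back.

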